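Set up the box easel for painting

ROBOT

A 6-joint arm with a two-finger parallel gripper is mounted at the origin on the work surface. World frame = base frame: x ahead of the robot, y to its left, z up, the work surface at z = 0. Lengths are in mm, angles in rad, forces in N, time in s.
With the tool pointing down it reaches from about 350 to 875 mm from the base axis. Payload 4.2 kg.
Tool frame: the origin (TCP) lies at the very end of the fingers, on their centre line; the grasp point (between the pads) lies 19 mm behind it; z points along the fingers, y is the line along which they close (so a half turn about z gives the same grasp; the last joint's range is limited). The gripper opens to 85 mm and grips with 20 to 120 N. Pads are 22 mm wide; open, the fingers measure 114 mm over their backs; the gripper's body (76 mm by 85 mm) begins 54 mm behind the grasp point. The pads swing forward as they close: fully open they stand 13 mm farther back than shut.
Start: joints at [1.56, 0.385, 0.008, 0, -1.194, -0.259], TCP at [166.555, 602.378, 231.312] pointing down, gripper open.
Joint ranges: [-3.14, 3.14], [-1.21, 2.06], [-1.07, 1.41], [-3.16, 2.05], [-2.99, -0.16], [-3.1, 3.1]. Speed limits (rad/s): [2.79, 2.79, 3.14, 3.14, 3.14, 3.14].

INTERFACE

Orientations are given as a unit quaternion [x, y, z, w].
In Python, from bench import monitor, get_image, camera_info, job_done gives the robot as it stands.
- The arm moves only by the tool send_rows, never from a script. Its argument "series" is a list of rows, each a list of 3 entries, a list of its own where there are three numbers: the shift along the tool's x, y, z in mm, then the turn, a rotation vector about the tool's x, y, z in rad, then the finger opening in mm, from 0 to 85.4. A call has 1 to 8 rows; each row shifts and turns the commanded pose from where the row before left it, along the tool's axes as they then stand; what a row does not reach is not made up. A row lasts 1/10 s, in which the tool goes at most 50 mm and 8.59 degrees, less where a joint would pass 70% of its speed; a pose out of reach is approached as far as the arm can. A call with a gripper value outside its range is refused whole. The fingers move at their own pace and stop on an object; the grip force is fixed at half the most. Time passes only in rows, so rows that do not move let the fingers close. It gives the time, the measured TCP pose, the force, the opening and the grip force at its end, in the units of the state.
- monitor.read_state(): the state, without advancing time (a new reading comes with each control period).
- get_image(name): name is "scene" or "top" or "wrist"; returns the picture (400x640x3 uint8, red, green, blue); there is no depth.
- camera_info(name): a dict with "intrinsics" (3x3 intrinsics, pixels), "R" (3x3) and "t" (3): a world point X has camera coordinates R X + t. Camera axes: x right, y down, z forward; pixel columns grow to the right and rows downward; lengths in mm; the calibration is good to about 2 mm. A picture is of the moment at which its call begins: read the wrist's pose just before it. camera_info takes no time and is no camera call; for the wrist camera it gives the pose at the moment of the call.
- job_done(): hands the job in; it is judged then, once.
The state is a dict: "clock": time; "joints": joint angles; "joint_vel": joint speeds; "joint_efforts": joint torques, N m; "position": TCP position; "ee_rot": TCP orientation; "contact_force": force on the tool from outside, world axes, zero at the start; "wrist_torque": the same for the moment, N m; "gripper_width": finger opening in mm; "grasp_force": force on a finger pad.
Only numpy, scipy, OpenCV 4.12 (cv2) and the standard library are available. Lean on these libraries where they do the work, as an engineer would, in place of code of your own. Each camera call takes 0.05 s, during which the arm holds its last target. There are 200 camera calls.

TASK

Set up the box easel for a painting session: raise its lid to 60 degrees from closed, then lock it there by sliding the bolt through the lid's stay arm fully home into its keeper. Stand every paint bottle upright in the rack, one to a well and down on the well's floor, sooner or later as you like. Leave the paint tin, the brush tin and the plaster house where they are.

Things in the scene. Friction and masses are not known exactly. Their poses are not given: they have to be found in the camera images.
- easel: Painter's wooden box easel, fixed to the bench: box 170 mm deep (x), 200 wide (y), rim at 100 mm. Origin: centre of its underside; x points from its front (handle side) to its hinge side, y to the bolt side, z up. Beside it, at y = 130 to 280 mm, a wooden block 50 mm deep, top at 88 mm, carries the bolt; two steel guides on it at y = 139 to 176 mm reach 112 mm height.
- lid (a joint): Angle of the easel's lid, rad: 0 = closed, flat on the box; grows as the front edge is raised; stops at 1.9. The hinge is stiff (0.9 N m): the lid stays where it is left, and raising it takes about 6 N at the handle. The lid is a board 170 by 200 by 10 mm hinged along the box's far top edge.
- lid_handle (a point): Middle of the lid's handle: a round steel bar 12 mm thick, 90 mm long, parallel to the hinge, 212 mm from it, 36 mm clear of the lid's front edge, on an arm at each end. It turns with the lid (x from the handle towards the hinge, y along the hinge).
- lid_hinge (a point): Middle of the hinge line, at 100 mm height, running along the easel's y. At lid angle a, the handle bar is 212 cos a before the hinge (easel -x) and 212 sin a above it, in mm, and besides 5 mm off that line square to the lid, on its upper (outer) side.
- stay_hole (a point): Centre of the 20 mm square hole in the flat steel stay arm (6 mm thick, 36 wide) that is fixed to the lid's +y edge and swings with it, 70 mm from the hinge line. With the lid at 60 degrees the arm is level and the hole stands in front of the bolt's tip.
- bolt (a joint): How far the bolt is pushed, m: 0 = drawn back, 0.045 = fully home (stop). It slides along the easel's -y through the hole of the stay arm into the keeper on the box's side; friction 2 N, stays where left. Rod 10 mm thick, at 100 mm height; the tip passes the stay arm after 20 to 30 mm of travel, or is stopped by it if the lid is over about 4 degrees off 60.
- bolt_knob (a point): Grip point on the bolt's knob: an upright round post 14 mm thick on top of the rod, its top at 150 mm height; this point is 15 mm below its top, at 135 mm. Moves with the bolt.
- rack: Dark wooden rack fixed to the bench, 164 (x) by 240 mm (y), 45 mm high, with six round wells in two rows of three, 76 mm apart, 64 mm across and 35 mm deep (floor at 10 mm height). Origin: centre of its underside; x, y along its sides, z up.
- rack_hole0 (a point): Centre of the mouth of one well of the rack, 45 mm above the bench.
- rack_hole1 (a point): Centre of the mouth of one well of the rack, 45 mm above the bench.
- rack_hole2 (a point): Centre of the mouth of one well of the rack, 45 mm above the bench.
- rack_hole3 (a point): Centre of the mouth of one well of the rack, 45 mm above the bench.
- rack_hole4 (a point): Centre of the mouth of one well of the rack, 45 mm above the bench.
- rack_hole5 (a point): Centre of the mouth of one well of the rack, 45 mm above the bench.
- bottle1: Paint bottle (all alike; four to six are there): white plastic body 56 mm across and 58 mm high, heavy in its foot, above it a grey plastic neck and cap, a cylinder 34 mm across, up to 118 mm height; sloping shoulder between 58 and 69 mm. Weighs 140 to 280 g. Origin: centre of its underside; z up along its axis.
- bottle2: Paint bottle (all alike; four to six are there): white plastic body 56 mm across and 58 mm high, heavy in its foot, above it a grey plastic neck and cap, a cylinder 34 mm across, up to 118 mm height; sloping shoulder between 58 and 69 mm. Weighs 140 to 280 g. Origin: centre of its underside; z up along its axis.
- bottle3: Paint bottle (all alike; four to six are there): white plastic body 56 mm across and 58 mm high, heavy in its foot, above it a grey plastic neck and cap, a cylinder 34 mm across, up to 118 mm height; sloping shoulder between 58 and 69 mm. Weighs 140 to 280 g. Origin: centre of its underside; z up along its axis.
- bottle4: Paint bottle (all alike; four to six are there): white plastic body 56 mm across and 58 mm high, heavy in its foot, above it a grey plastic neck and cap, a cylinder 34 mm across, up to 118 mm height; sloping shoulder between 58 and 69 mm. Weighs 140 to 280 g. Origin: centre of its underside; z up along its axis.
- bottle5: Paint bottle (all alike; four to six are there): white plastic body 56 mm across and 58 mm high, heavy in its foot, above it a grey plastic neck and cap, a cylinder 34 mm across, up to 118 mm height; sloping shoulder between 58 and 69 mm. Weighs 140 to 280 g. Origin: centre of its underside; z up along its axis.
- bottle6: Paint bottle (all alike; four to six are there): white plastic body 56 mm across and 58 mm high, heavy in its foot, above it a grey plastic neck and cap, a cylinder 34 mm across, up to 118 mm height; sloping shoulder between 58 and 69 mm. Weighs 140 to 280 g. Origin: centre of its underside; z up along its axis.
- tin: Bystander: metal paint tin with a paper label, 100 mm across, 118 mm high. Origin: centre of its underside.
- brushtin: Bystander: steel tin 80 mm across, 100 mm high, with brushes sticking out to 200 mm. Origin: centre of its underside.
- plasterhouse: Bystander: white plaster model house, 90 by 90 mm, ridge at 122 mm. Origin: centre of its underside.
Things that resemble listed ones, but are neither listed nor needed, are in the scene too. What is shaped like the bottle5 but blue is not meant. What is shaped like the bottle1 but purple is not meant.

How it is judged (in metres and radians):
On the way, in this order (a step that is already met when the one before it is completed fails the run):
1. the lid is raised to 60 degrees (within 4) and stays there for half a second (value of joint lid between 0.977 and 1.117 rad), for 0.5 s.
2. the bolt is slid fully home (the last 4 mm allowed) with the lid still at 60 degrees (all of step 1 and value of joint bolt above 0.041 m), for 0.2 s.
At the end, for the whole second after the job is handed in: The lid stands at 60 degrees (within 4), the bolt is pushed home to within 4 mm of its stop, and every bottle present stands in a well of the rack: within 12 mm of a well's centre, within 6 mm of the well's floor, upright within 7 degrees, at rest (all of step 2 and (horizontal distance between bottle1 and rack_hole0 below 0.012 m or horizontal distance between bottle1 and rack_hole1 below 0.012 m or horizontal distance between bottle1 and rack_hole2 below 0.012 m or horizontal distance between bottle1 and rack_hole3 below 0.012 m or horizontal distance between bottle1 and rack_hole4 below 0.012 m or horizontal distance between bottle1 and rack_hole5 below 0.012 m) and z of each of bottle1, bottle2, bottle3, bottle4, bottle5, bottle6 in the frame of rack below 0.016 m and angle between each of bottle1, bottle2, bottle3, bottle4, bottle5, bottle6's own z axis and vertical below 0.12 rad and linear speed of each of bottle1, bottle2, bottle3, bottle4, bottle5, bottle6 below 0.02 m/s and (horizontal distance between bottle2 and rack_hole0 below 0.012 m or horizontal distance between bottle2 and rack_hole1 below 0.012 m or horizontal distance between bottle2 and rack_hole2 below 0.012 m or horizontal distance between bottle2 and rack_hole3 below 0.012 m or horizontal distance between bottle2 and rack_hole4 below 0.012 m or horizontal distance between bottle2 and rack_hole5 below 0.012 m) and (horizontal distance between bottle3 and rack_hole0 below 0.012 m or horizontal distance between bottle3 and rack_hole1 below 0.012 m or horizontal distance between bottle3 and rack_hole2 below 0.012 m or horizontal distance between bottle3 and rack_hole3 below 0.012 m or horizontal distance between bottle3 and rack_hole4 below 0.012 m or horizontal distance between bottle3 and rack_hole5 below 0.012 m) and (horizontal distance between bottle4 and rack_hole0 below 0.012 m or horizontal distance between bottle4 and rack_hole1 below 0.012 m or horizontal distance between bottle4 and rack_hole2 below 0.012 m or horizontal distance between bottle4 and rack_hole3 below 0.012 m or horizontal distance between bottle4 and rack_hole4 below 0.012 m or horizontal distance between bottle4 and rack_hole5 below 0.012 m) and (horizontal distance between bottle5 and rack_hole0 below 0.012 m or horizontal distance between bottle5 and rack_hole1 below 0.012 m or horizontal distance between bottle5 and rack_hole2 below 0.012 m or horizontal distance between bottle5 and rack_hole3 below 0.012 m or horizontal distance between bottle5 and rack_hole4 below 0.012 m or horizontal distance between bottle5 and rack_hole5 below 0.012 m) and (horizontal distance between bottle6 and rack_hole0 below 0.012 m or horizontal distance between bottle6 and rack_hole1 below 0.012 m or horizontal distance between bottle6 and rack_hole2 below 0.012 m or horizontal distance between bottle6 and rack_hole3 below 0.012 m or horizontal distance between bottle6 and rack_hole4 below 0.012 m or horizontal distance between bottle6 and rack_hole5 below 0.012 m)); the robot touches nothing.
It fails at once if the paint tin is pushed aside by more than 30 mm (distance of tin from where it was at the start of the episode above 0.03 m).
It fails at once if the brush tin is pushed aside by more than 30 mm (distance of brushtin from where it was at the start of the episode above 0.03 m).
It fails at once if the plaster house is pushed aside by more than 30 mm (distance of plasterhouse from where it was at the start of the episode above 0.03 m).
Of bottle1, bottle2, bottle3, bottle4, bottle5, bottle6 only 4 to 6 are there at a start; the rules pass over those that are not, and their reading is None.
At some moment in a run one of bottle1, bottle2, bottle3, bottle4, bottle5, bottle6 may be knocked a few centimetres aside while the robot is not near it.
It also fails if it takes over 210 s, if anything falls off the work surface, if the arm or the gripper's body presses on something with over 40 N, if the wrist force passes 120 N, or if a joint passes its speed limit or range.

## Working session

There is one attempt and no reset: what is moved stays moved. The work goes in short steps, Python scripts to look and compute and a tool call to move; the robot and the scene stay as the last step left them, time stands still between calls to the robot, and variables do not carry over. Pictures are saved under pics/ and viewed, at most 14 in all, crops included, and the job is handed in when it is done.

Besides the shell and the picture viewer there is one more tool, called after ">>>" by a JSON object that holds its "fn" and its "kwargs", one argument or row to a line. send_rows: Moves the arm, as the interface text tells. Its arguments: {"type":"object","properties":{"series":{"type":"array"}},"required":["series"]}

```bash
ls; mkdir -p pics; python3 - <<'E'
from bench import monitor,get_image,camera_info
import cv2
s=monitor.read_state();print(s)
for n in("scene","top"):
    im=get_image(n);cv2.imwrite(f"pics/{n}0.png",im[:,:,::-1]);c=camera_info(n);print(n,c)
E
```

```text
pics
{'clock': 0.0, 'joints': array([ 1.55955786e+00,  3.85587325e-01,  6.62239359e-03, -5.02782782e-04,
       -1.19399213e+00, -2.58592363e-01]), 'joint_vel': array([-7.89465399e-04, -2.57322607e-03,  6.29019556e-04,  7.93106356e-05,
       -1.55015410e-04,  1.22070059e-03]), 'joint_efforts': array([-4.00779036e-04, -3.92293811e+01,  1.88399220e+01,  4.18612182e+00,
       -4.57172879e-03, -6.34002674e-06]), 'position': array([166.43479049, 601.82789866, 230.20110206]), 'ee_rot': array([ 9.90899627e-01, -1.34598320e-01, -9.85939589e-05,  1.10094085e-03]), 'contact_force': array([-0.47603837, -0.15889422, -0.69338496]), 'wrist_torque': array([-0.00927489,  0.00957284,  0.0432775 ]), 'grasp_force': 0.0, 'gripper_width': 85.5407550275653}
scene {'intrinsics': array([[460.62143062,   0.        , 328.36664825],
       [  0.        , 460.62143062, 192.74265208],
       [  0.        ,   0.        ,   1.        ]]), 'R': array([[ 0.31826371,  0.9479855 ,  0.00563003],
       [ 0.51175915, -0.16680581, -0.84278016],
       [-0.79800425,  0.27110756, -0.53822849]]), 't': array([ -92.06122765, -180.98898168, 1847.12533095])}
top {'intrinsics': array([[520.58068   ,   0.        , 328.66337559],
       [  0.        , 520.58068   , 195.16899206],
       [  0.        ,   0.        ,   1.        ]]), 'R': array([[ 0.0280216 , -0.99958726, -0.00633317],
       [-0.99700755, -0.02749152, -0.07225063],
       [ 0.0720467 ,  0.00833879, -0.9973664 ]]), 't': array([ -84.15232133,  531.25679241, 1430.06491694])}
```

View pics/top0.png

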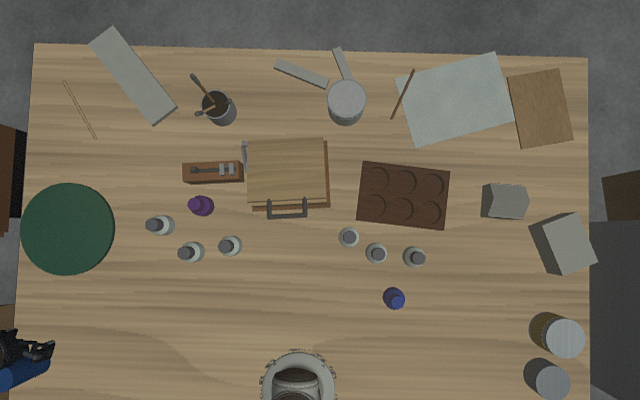

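View pics/scene0.png

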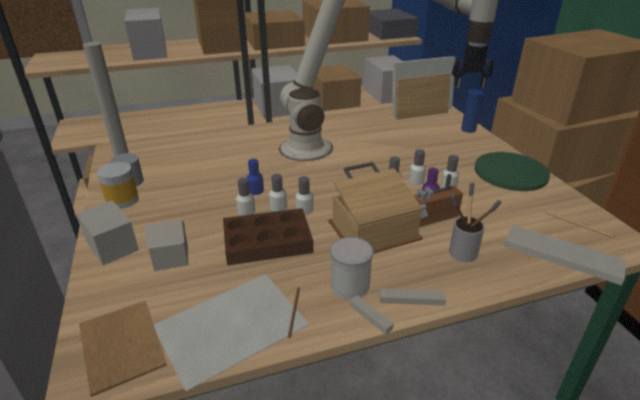

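The top view shows six white bottles, at about (160,225), (190,252), (230,245), (348,237), (377,253) and (415,257). The purple one (201,205) and the blue one (394,298) are look-alikes and not meant. The easel is at (287,175), its handle at (287,208), the bolt block at (212,172) and the rack at (403,195). I'll confirm these in one enlarged crop.

```bash
cat > h.py <<'E'
import numpy as np,cv2
from bench import monitor,get_image,camera_info
def ray(c,u,v):
    K,R,t=c["intrinsics"],c["R"],c["t"]
    d=R.T@np.linalg.solve(K,[u,v,1.]);return -R.T@t,d
def onz(c,u,v,z):
    o,d=ray(c,u,v);return o+d*(z-o[2])/d[2]
def proj(c,X):
    p=c["intrinsics"]@(c["R"]@np.asarray(X,float)+c["t"]);return p[:2]/p[2]
E
python3 - <<'E'
import cv2
im=cv2.imread("pics/top0.png")[130:310,135:465]
cv2.imwrite("pics/crop0.png",cv2.resize(im,None,fx=2.4,fy=2.4,interpolation=cv2.INTER_CUBIC))
E
```

```text
(no output)
```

View pics/crop0.png

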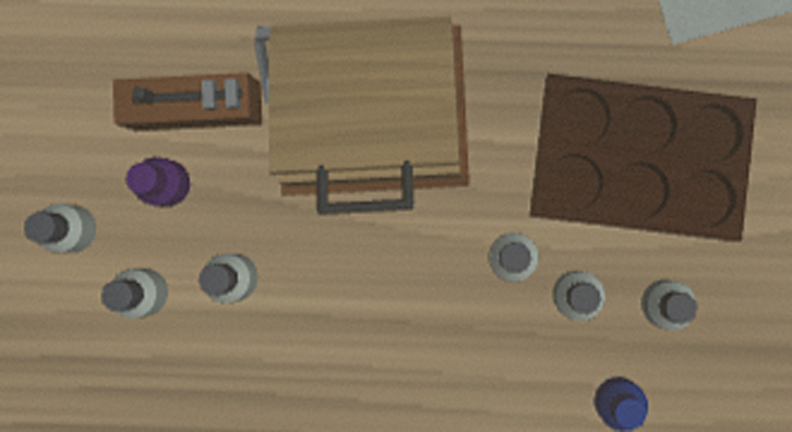

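```bash
cat > m0.py <<'E'
from h import *
im=cv2.imread("pics/top0.png");c=camera_info("top")
hsv=cv2.cvtColor(im,cv2.COLOR_BGR2HSV);h,s,v=cv2.split(hsv)
m=((s<60)&(v<115)).astype(np.uint8)
m[:135]=0;m[275:]=0;m[:,:135]=0;m[:,465:]=0
n,l,st,ce=cv2.connectedComponentsWithStats(m)
for i in range(1,n):
    if st[i,4]<15: continue
    r=cv2.minAreaRect(np.argwhere(l==i)[:,::-1].astype(np.float32))
    print(i,st[i].tolist(),ce[i].round(1),"rect",[np.round(x,1) for x in r],"z95",onz(c,*ce[i],95)[:2].round(0))
f=lambda x,y,z:onz(c,x/2.4+135-.3,y/2.4+130-.3,z).round(0)
print("lid corners",[f(*p,110) for p in((269,25),(450,17),(460,162),(271,173))])
print("handle ends",f(320,209,105),f(412,204,105),"guides",f(220,94,112),"knob top",f(138,95,150))
print("block",[f(*p,88) for p in((114,80),(114,123),(250,73))],"rack",[f(*p,45) for p in((547,74),(755,98),(741,241),(531,216))])
E
python3 m0.py
```

```text
1 [241, 141, 7, 32, 117] [244.  152.9] rect [array([243.6, 156.5]), array([ 5.9, 30.9]), np.float64(2.0)] z95 [634. 158.]
2 [190, 163, 39, 13, 161] [209.1 169.6] rect [array([209., 169.]), array([12., 38.]), np.float64(90.0)] z95 [587. 249.]
4 [229, 163, 7, 12, 29] [233.2 169.4] rect [array([233.2, 169.3]), array([ 4.7, 11.7]), np.float64(20.0)] z95 [589. 185.]
14 [267, 197, 41, 22, 296] [286.2 211.4] rect [array([286.5, 207.8]), array([19.7, 40.2]), np.float64(86.8)] z95 [482.  40.]
33 [145, 215, 19, 17, 222] [154.  224.2] rect [array([154. , 224.5]), array([16.3, 16.3]), np.float64(45.0)] z95 [439. 387.]
34 [162, 215, 13, 20, 98] [169.7 224.8] rect [array([168.3, 224.3]), array([19.3, 11.6]), np.float64(87.0)] z95 [438. 346.]
35 [339, 227, 17, 20, 226] [346.5 236.4] rect [array([346.3, 236.8]), array([17. , 16.3]), np.float64(45.0)] z95 [ 421. -120.]
37 [218, 236, 16, 18, 198] [225.4 245.5] rect [array([225.2, 245.6]), array([15.8, 15.2]), np.float64(49.4)] z95 [388. 197.]
38 [231, 236, 11, 19, 50] [238.1 243.7] rect [array([237.2, 244.2]), array([18.7,  8.5]), np.float64(77.5)] z9
[... 247 characters left out ...]
z95 [374. 264.]
41 [365, 243, 20, 20, 267] [374.2 252.6] rect [array([374. , 252.8]), array([19.8, 17.4]), np.float64(48.8)] z95 [ 381. -193.]
42 [402, 246, 23, 21, 317] [412.5 256.6] rect [array([412.5, 257. ]), array([21.9, 19.1]), np.float64(45.0)] z95 [ 373. -293.]
lid corners [array([666., 149., 110.]), array([680., -49., 110.]), array([521., -64., 110.]), array([504., 141., 110.])]
handle ends [466.  87. 105.] [474. -13. 105.] guides [588. 199. 112.] knob top [580. 279. 150.]
block [array([604., 323.,  88.]), array([556., 321.,  88.]), array([615., 172.,  88.])] rack [array([ 629., -160.,   45.]), array([ 608., -398.,   45.]), array([ 445., -384.,   45.]), array([ 467., -146.,   45.])]
```

```bash
cat >> h.py <<'E'
from scipy.spatial.transform import Rotation as Ro
def pose():
    s=monitor.read_state();return np.array(s["position"]),Ro.from_quat(s["ee_rot"]),s
def plan(xyz,yaw=None,zdir=None):
    """shift (tool axes now), turn rotvec (tool axes); tool down, x axis at world angle yaw"""
    p,R,s=pose()
    print("now",p.round(1),"yaw",round(np.arctan2(*R.as_matrix()[[1,0],0]),3),"grip",round(s["gripper_width"],1),"F",np.round(s["contact_force"],1))
    print("shift",R.inv().apply(np.array(xyz)-p).round(1))
    if yaw is not None:
        T=Ro.from_euler("ZX",[yaw,np.pi]);d=(R.inv()*T)
        print("turn",d.as_rotvec().round(3),"shift after turn",T.inv().apply(np.array(xyz)-p).round(1))
E
python3 - <<'E'
from h import *
c=camera_info("wrist");p,R,s=pose()
cam=-c["R"].T@c["t"]
print(c["intrinsics"].round(0),"cam in tool",R.inv().apply(cam-p).round(0),"cam axes in tool\n",(R.as_matrix().T@c["R"].T).round(2))
plan([430,90,330],0.08)
E
```

```text
[[307.   0. 318.]
 [  0. 307. 194.]
 [  0.   0.   1.]] cam in tool [  80.    0. -143.] cam axes in tool
 [[ 0.   -0.95 -0.31]
 [ 1.    0.   -0.  ]
 [ 0.   -0.31  0.95]]
now [166.4 601.9 230.3] yaw -0.27 grip 85.2 F [-0.3  0.6  0.2]
shift [390.5 423.3 -98.8]
turn [ 0.002  0.    -0.35 ] shift after turn [221.8 531.3 -99.7]
```

>>> {"fn": "send_rows", "kwargs": {
  "series": [
    [[0,0,-30],[0,0,-0.117],85],
    [[0,0,-30],[0,0,-0.117],85],
    [[0,0,-40],[0,0,-0.116],85],
    [[20,48,0],[0,0,0],85],
    [[20,48,0],[0,0,0],85],
    [[20,48,0],[0,0,0],85],
    [[20,48,0],[0,0,0],85],
    [[20,48,0],[0,0,0],85]
  ]
}}

```text
clock: 0.9
position: [281.2, 377.9, 331.0]
ee_rot: [0.999, 0.04, -0.0, 0.0]
contact_force: [0.9, 1.0, 0.2]
gripper_width: 84.9
grasp_force: 0.0
```

>>> {"fn": "send_rows", "kwargs": {
  "series": [
    [[20,48,0],[0,0,0],85],
    [[20,48,0],[0,0,0],85],
    [[20,48,0],[0,0,0],85],
    [[20,48,0],[0,0,0],85],
    [[20,48,0],[0,0,0],85],
    [[20,48,0],[0,0,0],85],
    [[0,0,0],[0,0,0],85],
    [[0,0,0],[0,0,0],85]
  ]
}}

```text
clock: 1.7
position: [418.2, 112.0, 330.9]
ee_rot: [0.999, 0.038, -0.0, 0.0]
contact_force: [0.8, 0.6, 0.3]
gripper_width: 85.3
grasp_force: 0.0
```

```bash
python3 - <<'E'
from h import *
import pickle
plan([430,90,330],.08)
c=camera_info("wrist");im=get_image("wrist")[:,:,::-1]
pickle.dump(c,open("w1.pkl","wb"));cv2.imwrite("pics/w1.png",im)
E
```

```text
now [418.2 112.  330.9] yaw 0.077 grip 85.3 F [0.8 0.6 0.3]
shift [10.1 22.9  0.9]
turn [ 0.     0.001 -0.003] shift after turn [10.  22.9  0.9]
```

View pics/w1.png

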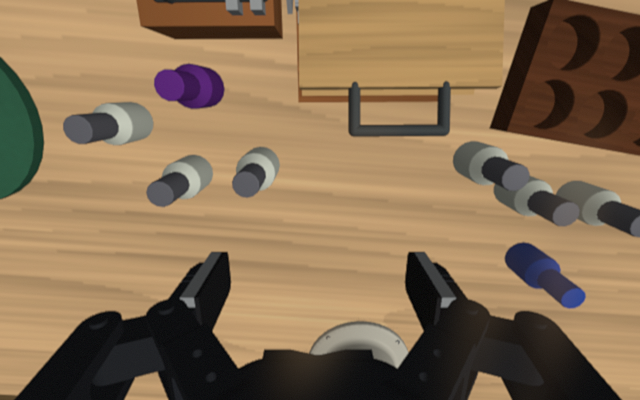

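The wrist view shows the handle bar from (352,130) to (448,130), with the lid's front edge at row 87. Three bottle caps are at the left: (77,128), (162,191) and (247,182). The purple and blue look-alikes are also in view.

```bash
python3 - <<'E'
from h import *
import pickle
c=pickle.load(open("w1.pkl","rb"))
for n,p,z in(("bar",(352,130),105),("bar",(448,130),105),("lidfront",(299,87),110),("lidfront",(503,87),110),("guide",(233,5),112),("guide",(258,5),112),("cap",(77,128),118),("cap",(162,191),118),("cap",(247,182),118),("cap",(514,177),118),("cap",(566,212),118)):
    print(n,onz(c,*p,z).round(0))
E
```

```text
bar [461.  74. 105.]
bar [469. -39. 105.]
lidfront [504. 139. 110.]
lidfront [521. -88. 110.]
guide [578. 212. 112.]
guide [580. 186. 112.]
cap [440. 389. 118.]
cap [371. 298. 118.]
cap [391. 195. 118.]
cap [ 422. -124.  118.]
cap [ 383. -201.  118.]
```

The lid's front edge comes out too wide, so the lid may already be partly open. I'll triangulate the bar from both views.

```bash
python3 - <<'E'
from h import *
import pickle
w=pickle.load(open("w1.pkl","rb"));t=camera_info("top")
def tri(a,b):
    A=[];B=[]
    for c,p in((t,a),(w,b)):
        o,d=ray(c,*p);d/=np.linalg.norm(d);P=np.eye(3)-np.outer(d,d);A.append(P);B.append(P@o)
    return np.linalg.lstsq(np.vstack(A),np.hstack(B),rcond=None)[0]
f=lambda x,y:(x/2.4+134.7,y/2.4+129.7)
for n,a,b in(("barL",(320,210),(352,131)),("barR",(412,206),(448,131)),("lidL",(271,173),(299,87)),("lidR",(460,162),(503,87)),("boxL",(282,193),(299,101)),("guide1",(208,94),(233,5)),("guide2",(232,94),(258,5))):
    print(n,tri(f(*a),b).round(0))
E
```

```text
barL [464.  80. 155.]
barR [472. -16. 159.]
lidL [503. 139. 121.]
lidR [519. -65. 152.]
boxL [486. 144.   5.]
guide1 [597. 232.  29.]
guide2 [598. 201.  35.]
```

```bash
python3 - <<'E'
from h import *
print(pose()[2]["joints"].round(2))
plan([468,32,250],0.08+np.pi/2)
plan([468,32,250],0.08-np.pi/2)
E
```

```text
[ 0.64 -0.01 -0.25 -0.   -1.34  1.01]
now [417.9 113.  331. ] yaw 0.079 grip 85.0 F [-0.5  0.3 -0.6]
shift [43.6 84.7 81. ]
turn [-1.000e-03  1.000e-03 -1.572e+00] shift after turn [-84.8  43.4  81. ]
now [417.9 113.  331. ] yaw 0.079 grip 85.0 F [-0.5  0.3 -0.6]
shift [43.6 84.7 81. ]
turn [1.00e-03 1.00e-03 1.57e+00] shift after turn [ 84.8 -43.4  81. ]
```

>>> {"fn": "send_rows", "kwargs": {
  "series": [
    [[0,0,0],[0,0,0.143],32],
    [[0,0,0],[0,0,0.143],32],
    [[0,0,0],[0,0,0.143],32],
    [[0,0,0],[0,0,0.143],32],
    [[0,0,0],[0,0,0.143],32],
    [[0,0,0],[0,0,0.143],32],
    [[0,0,0],[0,0,0.143],32],
    [[0,0,0],[0,0,0.143],32]
  ]
}}

```text
clock: 2.55
position: [417.4, 115.1, 331.2]
ee_rot: [0.861, -0.508, -0.0, 0.0]
contact_force: [-1.2, 0.4, 0.3]
gripper_width: 32.0
grasp_force: 0.0
```

>>> {"fn": "send_rows", "kwargs": {
  "series": [
    [[0,0,0],[0,0,0.143],32],
    [[0,0,0],[0,0,0.143],32],
    [[0,0,0],[0,0,0.142],32],
    [[42,-22,20],[0,0,0],32],
    [[43,-21,20],[0,0,0],32],
    [[0,0,20],[0,0,0],32],
    [[0,0,0],[0,0,0],32],
    [[0,0,0],[0,0,0],32]
  ]
}}

```text
clock: 3.35
position: [466.0, 35.9, 273.0]
ee_rot: [0.735, -0.678, 0.0, 0.0]
contact_force: [0.4, 0.2, -0.2]
gripper_width: 32.3
grasp_force: 0.0
```

```bash
python3 - <<'E'
from h import *
import pickle
plan([468,32,140],.08-np.pi/2)
c=camera_info("wrist");im=get_image("wrist")[:,:,::-1]
pickle.dump(c,open("w2.pkl","wb"));cv2.imwrite("pics/w2.png",im)
E
```

```text
now [466.   35.9 273. ] yaw -1.489 grip 32.3 F [ 0.4  0.2 -0.2]
shift [  3.9  -1.7 133. ]
turn [ 0.    -0.     0.002] shift after turn [  4.   -1.7 133. ]
```

View pics/w2.png

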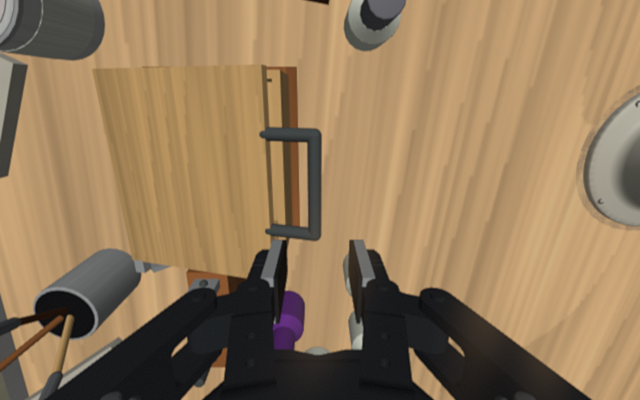

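The bar is between the fingers, at column 314 with the finger centre at about 318. I'll descend and grip.

>>> {"fn": "send_rows", "kwargs": {
  "series": [
    [[4,-2,40],[0,0,0],32],
    [[0,0,40],[0,0,0],32],
    [[0,0,30],[0,0,0],32],
    [[0,0,22],[0,0,0],32],
    [[0,0,0],[0,0,0],32],
    [[0,0,0],[0,0,0],5],
    [[0,0,0],[0,0,0],5],
    [[0,0,0],[0,0,0],5]
  ]
}}

```text
clock: 4.2
position: [469.4, 31.8, 142.5]
ee_rot: [0.735, -0.678, 0.001, -0.002]
contact_force: [-2.8, 3.9, 4.4]
gripper_width: 10.1
grasp_force: 58.6
```

>>> {"fn": "send_rows", "kwargs": {
  "series": [
    [[0,0,0],[0,0,0],5],
    [[0,0,0],[0,0,0],5],
    [[0,0,0],[0,0,0],5]
  ]
}}

```text
clock: 4.5
position: [469.2, 31.7, 142.0]
ee_rot: [0.735, -0.679, 0.0, -0.002]
contact_force: [-2.5, 4.8, 3.6]
gripper_width: 9.7
grasp_force: 58.7
```

>>> {"fn": "send_rows", "kwargs": {
  "series": [
    [[0,-3.2,-10.1],[0,0,0],5],
    [[0,-3.6,-10],[0,0,0],5],
    [[0,-4.2,-9.7],[0,0,0],5],
    [[0,-4.5,-9.6],[0,0,0],5],
    [[0,-5.1,-9.3],[0,0,0],5],
    [[0,-5.5,-9.1],[0,0,0],5],
    [[0,-6,-8.8],[0,0,0],5],
    [[0,-6.4,-8.4],[0,0,0],5]
  ]
}}

```text
clock: 5.3
position: [503.9, 34.5, 213.9]
ee_rot: [0.734, -0.679, -0.003, 0.002]
contact_force: [-4.0, 6.7, -4.7]
gripper_width: 9.9
grasp_force: 58.3
```

>>> {"fn": "send_rows", "kwargs": {
  "series": [
    [[0,0,0],[0,0,0],5],
    [[0,0,0],[0,0,0],5]
  ]
}}

```text
clock: 5.5
position: [505.2, 34.6, 215.4]
ee_rot: [0.734, -0.679, -0.002, 0.001]
contact_force: [-4.8, 5.8, 0.4]
gripper_width: 10.0
grasp_force: 59.0
```

>>> {"fn": "send_rows", "kwargs": {
  "series": [
    [[0,-6.8,-8.1],[0,0,0],5],
    [[0,-7.2,-7.8],[0,0,0],5],
    [[0,-7.6,-7.4],[0,0,0],5],
    [[0,-7.9,-7],[0,0,0],5],
    [[0,-8.3,-6.6],[0,0,0],5],
    [[0,-8.6,-6.2],[0,0,0],5],
    [[0,-8.7,-5.6],[0,0,0],5],
    [[0,-8.9,-5.1],[0,0,0],5]
  ]
}}

```text
clock: 6.3
position: [565.7, 39.5, 270.6]
ee_rot: [0.735, -0.679, -0.004, 0.003]
contact_force: [-15.1, 8.3, 9.0]
gripper_width: 9.7
grasp_force: 58.5
```

>>> {"fn": "send_rows", "kwargs": {
  "series": [
    [[0,0,0],[0,0,0],5],
    [[0,0,0],[0,0,0],5],
    [[0,0,0],[0,0,0],5],
    [[0,0,0],[0,0,0],5]
  ]
}}

```text
clock: 6.7
position: [567.4, 39.7, 271.6]
ee_rot: [0.735, -0.678, -0.002, 0.001]
contact_force: [-11.0, 6.9, 11.3]
gripper_width: 10.1
grasp_force: 58.9
```

```bash
python3 - <<'E'
from h import *
plan([575,40,270])
a=get_image("top")[130:250,135:345,::-1];b=get_image("scene")[130:260,310:480,::-1]
a=cv2.resize(a,(430,246));b=cv2.resize(b,(340,260));o=np.zeros((520,430,3),np.uint8)
o[:246]=a;o[255:515,:340]=b;cv2.imwrite("pics/lid.png",o)
E
```

```text
now [567.4  39.7 271.6] yaw -1.491 grip 10.1 F [-11.    6.9  11.3]
shift [ 0.3 -7.6  1.5]
```

View pics/lid.png

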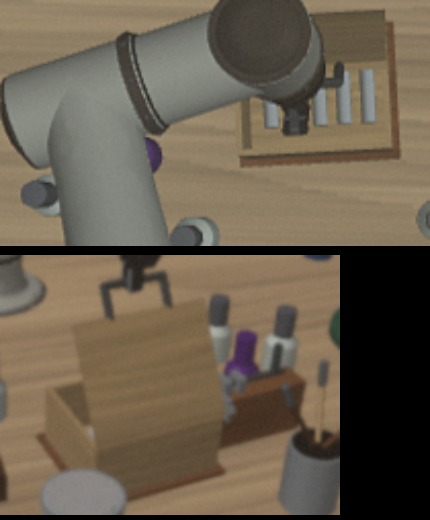

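Kinematics put the lid at about 1.03 rad. I'll nudge it 4 mm, hold, then release and rise.

>>> {"fn": "send_rows", "kwargs": {
  "series": [
    [[0,-3.5,-2],[0,0,0],5],
    [[0,0,0],[0,0,0],5],
    [[0,0,0],[0,0,0],5],
    [[0,0,0],[0,0,0],32],
    [[0,0,0],[0,0,0],32],
    [[0,0,0],[0,0,0],32],
    [[0,0,0],[0,0,0],32],
    [[0,0,-30],[0,0,0],32]
  ]
}}

```text
clock: 7.6
position: [572.0, 38.6, 297.2]
ee_rot: [0.734, -0.679, -0.003, 0.004]
contact_force: [1.0, 0.3, -0.4]
gripper_width: 31.6
grasp_force: 0.0
```

>>> {"fn": "send_rows", "kwargs": {
  "series": [
    [[0,0,-30],[0,0,0],32],
    [[0,0,-20],[0,0,0],32],
    [[0,30,0],[0,0,-0.142],32],
    [[0,0,0],[0,0,-0.143],32],
    [[0,0,0],[0,0,-0.143],32],
    [[0,0,0],[0,0,-0.143],32],
    [[0,0,0],[0,0,-0.143],32],
    [[0,0,0],[0,0,-0.143],32]
  ]
}}

```text
clock: 8.4
position: [544.3, 36.4, 351.3]
ee_rot: [0.951, -0.31, -0.0, 0.0]
contact_force: [0.7, 0.2, -0.9]
gripper_width: 31.5
grasp_force: 0.0
```

>>> {"fn": "send_rows", "kwargs": {
  "series": [
    [[0,0,0],[0,0,-0.143],32],
    [[0,0,0],[0,0,-0.143],32],
    [[0,0,0],[0,0,-0.143],32],
    [[0,0,0],[0,0,-0.143],32],
    [[0,0,0],[0,0,-0.143],32],
    [[0,0,0],[0,0,0],32],
    [[0,0,0],[0,0,0],32]
  ]
}}

```text
clock: 9.1
position: [544.2, 36.5, 351.3]
ee_rot: [0.999, 0.038, -0.0, 0.0]
contact_force: [0.3, -0.4, -0.1]
gripper_width: 31.8
grasp_force: 0.0
```

```bash
python3 - <<'E'
from h import *
plan([520,270,350],0.08)
E
```

```text
now [544.2  36.5 351.3] yaw 0.077 grip 31.8 F [ 0.3 -0.4 -0.1]
shift [  -6.2 -234.6    1.2]
turn [ 0.     0.    -0.003] shift after turn [  -5.5 -234.7    1.3]
```

>>> {"fn": "send_rows", "kwargs": {
  "series": [
    [[0,-47,0],[0,0,0],32],
    [[0,-47,0],[0,0,0],32],
    [[-2,-47,0],[0,0,0],32],
    [[-2,-47,0],[0,0,0],32],
    [[-2,-47,0],[0,0,0],32],
    [[0,0,25],[0,0,0],32],
    [[0,0,25],[0,0,0],32],
    [[0,0,0],[0,0,0],32]
  ]
}}

```text
clock: 9.9
position: [517.6, 270.0, 297.4]
ee_rot: [0.999, 0.039, -0.004, 0.002]
contact_force: [0.1, 0.2, 0.1]
gripper_width: 32.0
grasp_force: 0.0
```

>>> {"fn": "send_rows", "kwargs": {
  "series": [
    [[0,0,0],[0,0,0],32],
    [[0,0,0],[0,0,0],32]
  ]
}}

```text
clock: 10.1
position: [520.2, 270.5, 303.3]
ee_rot: [0.999, 0.04, 0.001, -0.001]
contact_force: [0.1, 0.1, -0.2]
gripper_width: 32.0
grasp_force: 0.0
```

```bash
python3 - <<'E'
from h import *
import pickle
plan([520,270,300],.08)
c=camera_info("wrist");im=get_image("wrist")[:,:,::-1]
pickle.dump(c,open("w3.pkl","wb"));cv2.imwrite("pics/w3.png",im)
E
```

```text
now [520.2 270.5 303.3] yaw 0.079 grip 32.0 F [ 0.1  0.1 -0.2]
shift [-0.3  0.5  3.3]
turn [-0.001 -0.003 -0.001] shift after turn [-0.3  0.5  3.3]
```

View pics/w3.png

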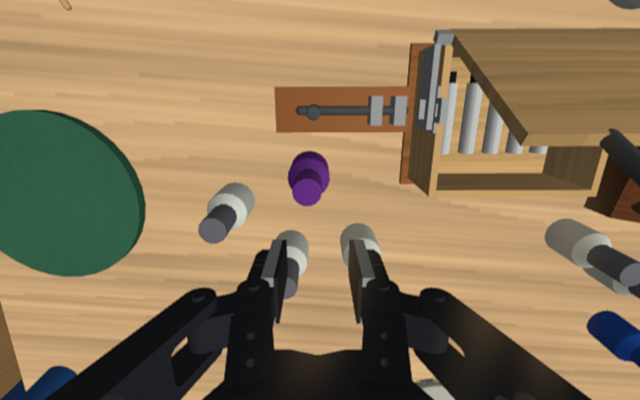

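The bolt knob's top is at (313,112), and the rod runs right through the guides at (375,110) and (400,110). The stay arm crosses the rod line at (430,105).

```bash
python3 - <<'E'
from h import *
import pickle
c=pickle.load(open("w3.pkl","rb"))
for n,p,z in(("knob",(313,112),150),("g",(376,110),112),("g",(400,110),112),("arm",(430,110),103),("armend",(420,130),103),("armhinge",(444,38),103),("purple",(307,190),118)): print(n,onz(c,*p,z).round(1))
k=onz(c,313,112,150);plan([k[0],k[1],220],.08)
E
```

```text
knob [584.1 280.  150. ]
g [589.5 214.4 112. ]
g [591.6 189.3 112. ]
arm [594.  154.6 103. ]
armend [572.  161.5 103. ]
armhinge [664.5 154.1 103. ]
purple [497.6 280.6 118. ]
now [520.2 270.5 303.3] yaw 0.079 grip 32.0 F [-0.2 -0.1 -0.3]
shift [64.2 -4.3 83.5]
turn [-0.002 -0.003 -0.001] shift after turn [64.5 -4.3 83.3]
```

>>> {"fn": "send_rows", "kwargs": {
  "series": [
    [[32,-2,0],[0,0,0],40],
    [[32,-2,0],[0,0,0],40],
    [[0,0,40],[0,0,0],40],
    [[0,0,40],[0,0,0],40],
    [[0,0,40],[0,0,0],40],
    [[0,0,40],[0,0,0],40],
    [[0,0,22],[0,0,0],40],
    [[0,0,0],[0,0,0],40]
  ]
}}

```text
clock: 10.95
position: [581.6, 278.3, 116.5]
ee_rot: [0.999, 0.039, -0.003, 0.002]
contact_force: [-0.6, 0.7, 0.2]
gripper_width: 39.9
grasp_force: 0.0
```

>>> {"fn": "send_rows", "kwargs": {
  "series": [
    [[0,0,0],[0,0,0],40],
    [[0,0,0],[0,0,0],5],
    [[0,0,0],[0,0,0],5],
    [[0,0,0],[0,0,0],5],
    [[0,0,0],[0,0,0],5],
    [[0,0,0],[0,0,0],5]
  ]
}}

```text
clock: 11.55
position: [584.0, 280.3, 122.0]
ee_rot: [0.999, 0.04, 0.002, -0.001]
contact_force: [-0.8, -0.7, 6.0]
gripper_width: 12.2
grasp_force: 58.5
```

Gripped. I'll push 47 mm slowly, watching the force.

>>> {"fn": "send_rows", "kwargs": {
  "series": [
    [[0,5,0],[0,0,0],5],
    [[0,5,0],[0,0,0],5],
    [[0,5,0],[0,0,0],5],
    [[0,4,0],[0,0,0],5],
    [[0,0,0],[0,0,0],5]
  ]
}}

```text
clock: 12.05
position: [585.5, 261.4, 122.1]
ee_rot: [0.999, 0.04, 0.002, -0.001]
contact_force: [-1.6, 0.2, 7.1]
gripper_width: 12.4
grasp_force: 58.6
```

>>> {"fn": "send_rows", "kwargs": {
  "series": [
    [[0,4,0],[0,0,0],5],
    [[0,4,0],[0,0,0],5],
    [[0,4,0],[0,0,0],5],
    [[0,0,0],[0,0,0],5]
  ]
}}

```text
clock: 12.45
position: [586.5, 249.5, 122.1]
ee_rot: [0.999, 0.04, 0.002, -0.001]
contact_force: [-0.6, 0.8, 7.0]
gripper_width: 12.2
grasp_force: 58.6
```

It passes the stay arm freely. I'll push on to the stop.

>>> {"fn": "send_rows", "kwargs": {
  "series": [
    [[0,4,0],[0,0,0],5],
    [[0,4,0],[0,0,0],5],
    [[0,4,0],[0,0,0],5],
    [[0,2,0],[0,0,0],5],
    [[0,1.5,0],[0,0,0],5],
    [[0,0,0],[0,0,0],5],
    [[0,0,0],[0,0,0],5],
    [[0,0,0],[0,0,0],5]
  ]
}}

```text
clock: 13.25
position: [587.3, 243.5, 122.1]
ee_rot: [0.999, 0.042, 0.005, -0.008]
contact_force: [-8.7, 25.7, 5.9]
gripper_width: 12.4
grasp_force: 59.2
```

```bash
python3 - <<'E'
from h import *
b=get_image("scene")[140:260,320:480,::-1];w=get_image("wrist")[:,:,::-1]
o=np.zeros((600,800,3),np.uint8);o[:300,:400]=cv2.resize(b,(400,300),interpolation=cv2.INTER_CUBIC);o[300:600,:480]=cv2.resize(w,(480,300));o[:300,400:]=cv2.resize(w[60:285,300:600],(400,300),interpolation=cv2.INTER_CUBIC)
cv2.imwrite("pics/bolt.png",o)
E
```

```text
(no output)
```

View pics/bolt.png

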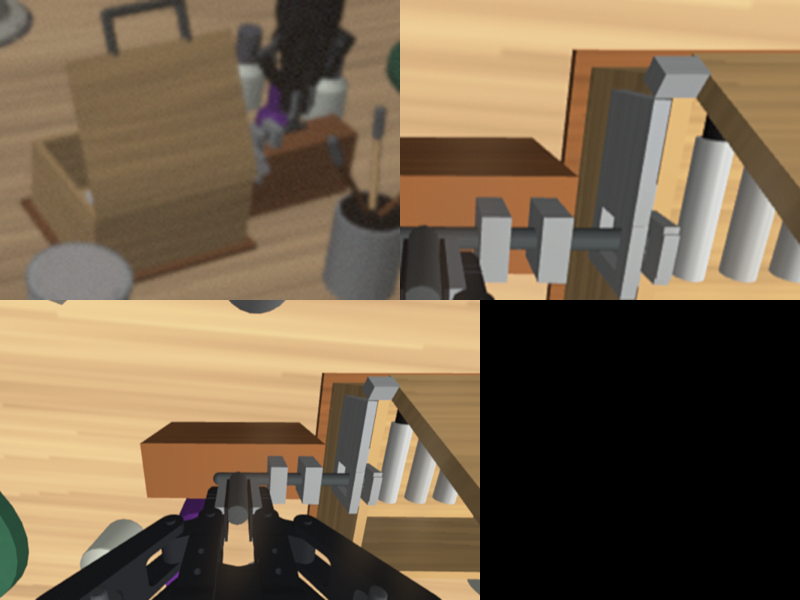

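```bash
cat > q.py <<'E'
from h import *
c=camera_info("wrist");p,R,s=pose();print(p.round(1),s["contact_force"].round(1))
O=np.array([587.3,41.2]);ex=np.array([.9968,.0799]);ey=np.array([-.0799,.9968])
def e(X): return np.round([ (X[:2]-O)@ex,(X[:2]-O)@ey,X[2]],1)
def f(u,v): return (300+(u-400)*.75,60+v*.75)
for n,q,z in(("rod enters plate",(620,240),105),("plate top L",(634,240),118),("plate top R",(650,240),118),("hole corner",(604,207),110),("hole low",(598,225),105),("guide R far",(572,205),112),("guideLnear",(478,205),112),("keeper",(672,228),112),("knob",(425,240),150),("box edge outer",(592,70),100),("lid hinge",(680,60),100)):
    print(n,e(onz(c,*f(*q),z)))
for X in((15,130,100),(15,106,100),(15,106,110),(5,106,110),(25,106,110),(25,106,90)):
    w=O+X[0]*ex+X[1]*ey;u,v=proj(c,[*w,X[2]]);print(X,"crop px",round((u-300)/.75+400),round((v-60)/.75))
E
python3 q.py
```

```text
[587.2 243.5 122.1] [-8.7 25.1  4.6]
rod enters plate [ 17.1 117.2 105. ]
plate top L [ 23.4 118.4 118. ]
plate top R [ 23.5 112.2 118. ]
hole corner [ 34.1 128.4 110. ]
hole low [ 23.9 127.5 105. ]
guide R far [ 35.6 142.2 112. ]
guideLnear [ 35.2 179.7 112. ]
keeper [ 26.  100.7 112. ]
knob [ 37.9 200.6 150. ]
box edge outer [ 87.4 136.3 100. ]
lid hinge [ 91.3 103.  100. ]
(15, 130, 100) crop px 585 239
(15, 106, 100) crop px 640 240
(15, 106, 110) crop px 652 250
(5, 106, 110) crop px 648 271
(25, 106, 110) crop px 656 228
(25, 106, 90) crop px 633 210
```

The hole is centred on the rod, so the bolt is through the stay arm. The guide-side finger is probably touching the guide: its outer face is at easel y of about 177, and the guide ends at 176. I'll regrip as a push from the +y side with closed fingers.

>>> {"fn": "send_rows", "kwargs": {
  "series": [
    [[0,-3,0],[0,0,0],18],
    [[0,-3,0],[0,0,0],20],
    [[0,0,0],[0,0,0],20],
    [[0,0,-30],[0,0,0],20],
    [[0,0,-30],[0,0,0],20],
    [[0,-35,0],[0,0,0],0],
    [[0,0,0],[0,0,0],0],
    [[0,0,0],[0,0,0],0]
  ]
}}

```text
clock: 14.15
position: [582.8, 273.5, 178.7]
ee_rot: [0.999, 0.04, -0.001, 0.001]
contact_force: [-0.3, -0.7, -0.1]
gripper_width: -0.3
grasp_force: 0.0
```

```bash
python3 - <<'E'
from h import *
plan([584,283,124],.08)
c=camera_info("wrist");w=get_image("wrist")[:,:,::-1]
cv2.imwrite("pics/b2.png",cv2.resize(w[40:265,240:540],(800,600),interpolation=cv2.INTER_CUBIC))
E
```

```text
now [582.8 273.5 178.7] yaw 0.08 grip -0.3 F [-0.3 -0.7 -0.1]
shift [ 2.1 -9.4 54.7]
turn [0.001 0.002 0.   ] shift after turn [ 2.  -9.4 54.7]
```

View pics/b2.png

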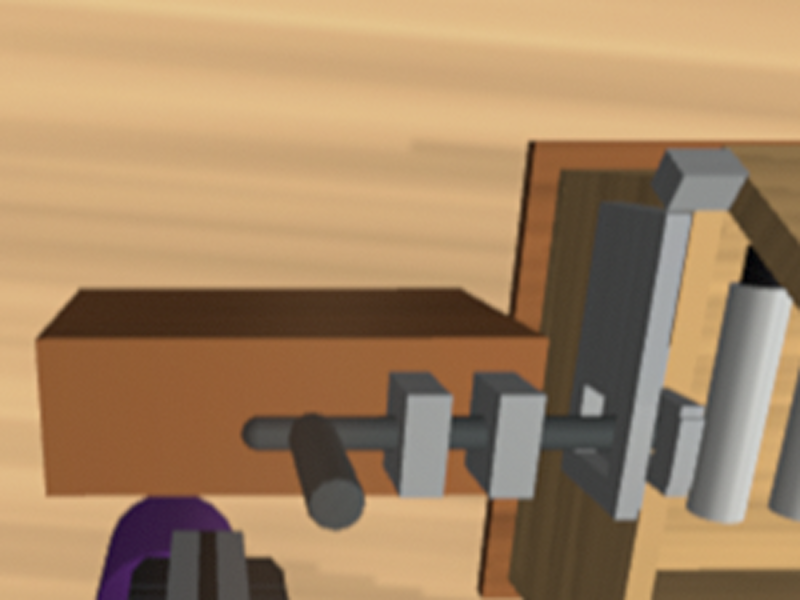

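>>> {"fn": "send_rows", "kwargs": {
  "series": [
    [[2,-10,0],[0,0,0],0],
    [[0,0,28],[0,0,0],0],
    [[0,0,27],[0,0,0],0],
    [[0,0,0],[0,0,0],0],
    [[0,7,0],[0,0,0],0],
    [[0,7,0],[0,0,0],0],
    [[0,4,0],[0,0,0],0],
    [[0,0,0],[0,0,0],0]
  ]
}}

```text
clock: 15.0
position: [586.5, 265.7, 125.8]
ee_rot: [0.999, 0.04, 0.001, -0.001]
contact_force: [-0.2, 0.6, 0.4]
gripper_width: -0.0
grasp_force: 0.0
```

>>> {"fn": "send_rows", "kwargs": {
  "series": [
    [[0,3,0],[0,0,0],0],
    [[0,3,0],[0,0,0],0],
    [[0,2,0],[0,0,0],0],
    [[0,0,0],[0,0,0],0],
    [[0,0,0],[0,0,0],0]
  ]
}}

```text
clock: 15.5
position: [586.8, 264.2, 125.7]
ee_rot: [0.999, 0.041, 0.003, -0.005]
contact_force: [-4.9, 14.7, 0.7]
gripper_width: 0.3
grasp_force: 7.3
```

```bash
python3 - <<'E'
from h import *
import pickle
g=cv2.imread("pics/w3.png").astype(int)
for v in range(104,118,1): print(v,[ "%d/%d"%(g[v,u].max(),g[v,u].max()-g[v,u].min()) for u in range(396,426,1)])
c=pickle.load(open("w3.pkl","rb"))
O=np.array([587.3,41.2]);ex=np.array([.9968,.0799]);ey=np.array([-.0799,.9968])
for y in(130,134,137,140,142,145): print(y,[proj(c,[*(O+15*ex+y*ey),z]).round(1) for z in (100,105,112)])
E
```

```text
104 ['154/1', '155/1', '154/2', '154/2', '154/1', '154/2', '154/2', '155/2', '155/2', '154/2', '151/23', '150/76', '146/98', '141/93', '139/88', '140/89', '143/90', '134/86', '102/58', '79/37', '75/35', '66/22', '57/3', '91/2', '152/2', '162/2', '160/2', '162/2', '154/3', '103/2']
105 ['153/2', '155/2', '154/2', '153/1', '155/2', '153/2', '155/2', '154/2', '156/3', '155/2', '149/23', '146/72', '145/97', '140/91', '139/89', '139/90', '141/91', '133/84', '97/53', '78/37', '76/35', '67/21', '58/2', '96/1', '152/2', '162/2', '160/2', '162/2', '155/3', '101/2']
106 ['156/2', '155/2', '154/1', '155/2', '154/2', '154/2', '155/3', '153/1', '156/2', '153/2', '136/14', '131/60', '140/89', '138/89', '137/88', '137/86', '138/90', '130/83', '91/50', '76/36', '74/34', '65/18', '60/2', '100/2', '153/2', '162/2', '160/1', '162/2', '154/2', '96/1']
107 ['156/1', '155/1', '154/2', '153/1', '154/2', '154/1', '154/2', '155/2', '156/2', '152/3', '117/1', '100/28', '122/70', '136/87', '136/88', '136/87', '138/89', '129/81', '88/48', '73/35', '74/33', '63/15', '61/1', '102/2', '153/1', '163/3', '160/2', '1
[... 2554 characters left out ...]
'154/3', '155/3', '153/2', '155/2', '154/2', '155/3', '154/2', '152/26', '148/75', '145/96', '141/91', '141/90', '140/90', '142/91', '135/85', '92/51', '76/36', '76/35', '65/18', '61/1', '101/1', '151/1', '161/1', '158/1', '160/1', '150/0', '88/0', '52/1']
130 [array([413. , 110.5]), array([414.3, 110.7]), array([416.3, 111.1])]
134 [array([409.3, 110.5]), array([410.6, 110.7]), array([412.5, 111.1])]
137 [array([406.5, 110.5]), array([407.8, 110.7]), array([409.7, 111.1])]
140 [array([403.8, 110.5]), array([405. , 110.7]), array([406.8, 111.1])]
142 [array([401.9, 110.5]), array([403.2, 110.7]), array([404.9, 111.1])]
145 [array([399.2, 110.5]), array([400.4, 110.7]), array([402.1, 111.1])]
```

>>> {"fn": "send_rows", "kwargs": {
  "series": [
    [[0,3,0],[0,0,0],0],
    [[0,0,0],[0,0,0],0],
    [[0,0,0],[0,0,0],0]
  ]
}}

```text
clock: 15.8
position: [587.0, 263.9, 125.8]
ee_rot: [0.999, 0.041, 0.003, -0.007]
contact_force: [-6.6, 21.6, 0.8]
gripper_width: 0.2
grasp_force: 10.8
```

```bash
python3 - <<'E'
from h import *
c=camera_info("wrist");w=get_image("wrist")[:,:,::-1];t=get_image("scene")[:,:,::-1]
o=np.zeros((600,800,3),np.uint8);o[:]=cv2.resize(w[40:265,280:580],(800,600),interpolation=cv2.INTER_CUBIC)
cv2.imwrite("pics/b3.png",o)
E
```

```text
(no output)
```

View pics/b3.png

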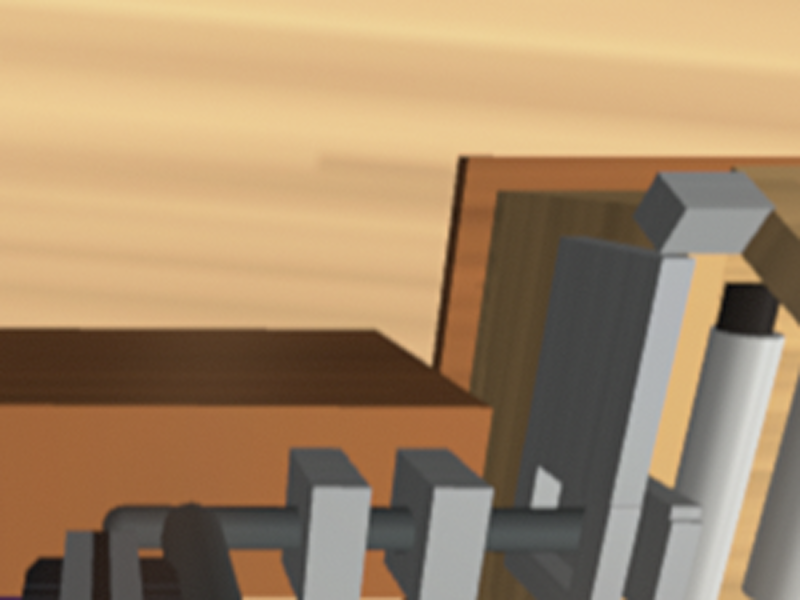

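>>> {"fn": "send_rows", "kwargs": {
  "series": [
    [[0,2,0],[0,0,0],0],
    [[0,2,0],[0,0,0],0],
    [[0,1,0],[0,0,0],0],
    [[0,0,0],[0,0,0],0],
    [[0,0,0],[0,0,0],0]
  ]
}}

```text
clock: 16.4
position: [587.2, 263.5, 126.0]
ee_rot: [0.999, 0.042, 0.005, -0.01]
contact_force: [-10.7, 33.3, 1.0]
gripper_width: -0.3
grasp_force: 16.6
```

The bolt is rigidly stopped: two separate pushes ended at the same knob position, with the tip at the box wall, so I take it as home. Next I'll back off and look at the left-hand bottles.

>>> {"fn": "send_rows", "kwargs": {
  "series": [
    [[0,-8,0],[0,0,0],0],
    [[0,-8,0],[0,0,0],0],
    [[0,0,-45],[0,0,0],60],
    [[0,0,-45],[0,0,0],60],
    [[-45,0,-45],[0,0,0],60],
    [[-45,0,-45],[0,0,0],60],
    [[-45,0,0],[0,0,0],60],
    [[-45,0,0],[0,0,0],60]
  ]
}}

```text
clock: 17.2
position: [424.8, 252.6, 286.3]
ee_rot: [0.999, 0.039, 0.001, -0.001]
contact_force: [-0.1, -0.1, -0.1]
gripper_width: 60.0
grasp_force: 0.0
```

>>> {"fn": "send_rows", "kwargs": {
  "series": [
    [[-45,0,0],[0,0,0],60],
    [[0,0,0],[0,0,0],60],
    [[0,0,0],[0,0,0],60],
    [[0,0,0],[0,0,0],60]
  ]
}}

```text
clock: 17.6
position: [381.6, 249.8, 285.4]
ee_rot: [0.999, 0.04, 0.0, -0.0]
contact_force: [0.2, -0.3, 0.3]
gripper_width: 60.3
grasp_force: 0.0
```

```bash
cat > look.py <<'E'
from h import *
import sys,pickle
def caps(view=None):
    """bottle cap-top centres: bright grey ellipse on the cap; z=118"""
    c=camera_info("wrist");p=pose()[0];im=get_image("wrist")[:,:,::-1].copy()
    if view: cv2.imwrite(view,im)
    g=im.astype(int);mx=g.max(2);sat=mx-g.min(2)
    m=((sat<22)&(mx>70)&(mx<125)).astype(np.uint8)
    m=cv2.morphologyEx(m,cv2.MORPH_OPEN,np.ones((5,5),np.uint8))
    n,l,st,ce=cv2.connectedComponentsWithStats(m)
    for i in range(1,n):
        if st[i,4]<150 or st[i,4]>4000: continue
        X=onz(c,*ce[i],118);k=((l==i)).astype(np.uint8)
        (x,y),(a,b),_=cv2.minAreaRect(np.argwhere(l==i)[:,::-1].astype(np.float32))
        d=np.linalg.norm(X-(-c["R"].T@c["t"]))
        print("px",ce[i].round(0),"area",st[i,4],"mm %.0f x %.0f"%(a*d/307,b*d/307),"xy",X[:2].round(1),"v",int(np.median(mx[l==i])))
    return im
if __name__=="__main__":
    print(pose()[0].round(1));caps(sys.argv[1] if len(sys.argv)>1 else None)
E
python3 look.py pics/w4.png
```

```text
[381.6 249.8 285.4]
px [479.  19.] area 242 mm 7 x 43 xy [537.2 116.8] v 90
px [508.  18.] area 265 mm 8 x 45 xy [539.5  91.1] v 89
px [537.  19.] area 287 mm 9 x 47 xy [541.5  65.5] v 88
px [565.  18.] area 303 mm 10 x 49 xy [543.8  39.8] v 88
px [181. 107.] area 917 mm 36 x 36 xy [438.9 388.1] v 93
px [599. 150.] area 1988 mm 77 x 60 xy [430.3 -33.2] v 90
px [345. 154.] area 454 mm 20 x 45 xy [405.8 223.2] v 109
px [267. 181.] area 793 mm 42 x 31 xy [370.1 302.2] v 93
px [368. 172.] area 744 mm 31 x 32 xy [388.5 197.5] v 98
px [627. 187.] area 683 mm 43 x 42 xy [394.7 -76.9] v 77
px [447. 376.] area 1131 mm 67 x 64 xy [122.5  57.9] v 76
```

View pics/w4.png

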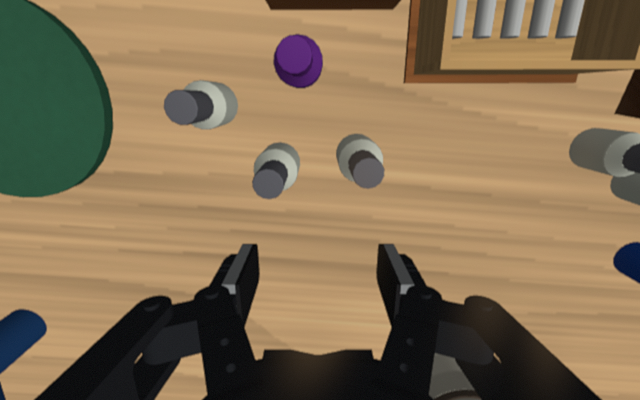

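C's cap top is at px (369,174), B's at (269,183) and A's at (181,107); purple at (298,58) is excluded. I'll take C first, at (388.5,197.5).

>>> {"fn": "send_rows", "kwargs": {
  "series": [
    [[2,27,0],[0,0,0],60],
    [[1,26,0],[0,0,0],60],
    [[0,0,48],[0,0,0],60],
    [[0,0,48],[0,0,0],60],
    [[0,0,48],[0,0,0],60],
    [[0,0,40],[0,0,0],60],
    [[0,0,20],[0,0,0],60],
    [[0,0,0],[0,0,0],60]
  ]
}}

```text
clock: 18.45
position: [387.3, 195.4, 77.8]
ee_rot: [0.999, 0.039, -0.003, 0.003]
contact_force: [0.0, 0.4, -0.2]
gripper_width: 60.1
grasp_force: 0.0
```

>>> {"fn": "send_rows", "kwargs": {
  "series": [
    [[0,0,0],[0,0,0],60],
    [[0,0,0],[0,0,0],20],
    [[0,0,0],[0,0,0],20],
    [[0,0,0],[0,0,0],20],
    [[0,0,0],[0,0,0],20],
    [[0,0,0],[0,0,0],20]
  ]
}}

```text
clock: 19.05
position: [389.0, 197.9, 82.6]
ee_rot: [0.999, 0.04, 0.001, -0.001]
contact_force: [0.2, -2.3, 6.8]
gripper_width: 32.6
grasp_force: 59.3
```

>>> {"fn": "send_rows", "kwargs": {
  "series": [
    [[0,0,-25],[0,0,0],20],
    [[0,0,-45],[0,0,0],20],
    [[0,0,-45],[0,0,0],20],
    [[0,0,-45],[0,0,0],20],
    [[-2,40,0],[0,0,0],20],
    [[-2,45,0],[0,0,0],20],
    [[-3,48,0],[0,0,0],20],
    [[-3,48,0],[0,0,0],20]
  ]
}}

```text
clock: 19.85
position: [391.7, 14.6, 241.3]
ee_rot: [0.999, 0.041, 0.0, -0.001]
contact_force: [1.7, 0.4, -1.4]
gripper_width: 32.9
grasp_force: 60.0
```

>>> {"fn": "send_rows", "kwargs": {
  "series": [
    [[-3,48,0],[0,0,0],20],
    [[-3,48,0],[0,0,0],20],
    [[-3,48,0],[0,0,0],20],
    [[-2,45,0],[0,0,0],20],
    [[0,28,0],[0,0,0],20],
    [[0,0,0],[0,0,0],20],
    [[0,0,0],[0,0,0],20],
    [[0,0,0],[0,0,0],20]
  ]
}}

```text
clock: 20.65
position: [398.7, -200.4, 241.0]
ee_rot: [0.999, 0.04, -0.0, -0.0]
contact_force: [-0.3, 0.5, -1.1]
gripper_width: 33.0
grasp_force: 60.3
```

```bash
python3 look.py pics/w5.png; python3 - <<'E'
from h import *
plan([581.5,-199.6,238],.08)
# rack from wrist: dark brown blob corners on z=45
c=camera_info("wrist");im=cv2.imread("pics/w5.png").astype(int)
b,g,r=im[...,0],im[...,1],im[...,2]
m=((r<110)&(r-b>15)).astype(np.uint8)
E
```

```text
[ 398.7 -200.4  241. ]
px [238. 154.] area 1226 mm 33 x 39 xy [ 422.5 -128.9] v 109
px [314. 160.] area 190 mm 8 x 22 xy [ 422.6 -195.6] v 107
px [390. 181.] area 561 mm 20 x 39 xy [ 409.9 -265. ] v 104
px [309. 186.] area 992 mm 23 x 52 xy [ 399.3 -193.1] v 107
px [425. 222.] area 859 mm 31 x 33 xy [ 373.1 -304.3] v 112
px [271. 259.] area 381 mm 11 x 41 xy [ 321.4 -161. ] v 75
px [364. 259.] area 388 mm 41 x 11 xy [ 328.6 -252.2] v 79
px [607. 316.] area 831 mm 36 x 98 xy [ 282.8 -514.2] v 88
px [595. 382.] area 1463 mm 120 x 50 xy [ 193.4 -534.9] v 75
now [ 398.9 -200.3  241.1] yaw 0.082 grip 33.0 F [ 0.1  0.5 -0.9]
shift [182.1  14.2   3.2]
turn [-0.    -0.     0.002] shift after turn [182.1  13.9   3.1]
```

View pics/w5.png

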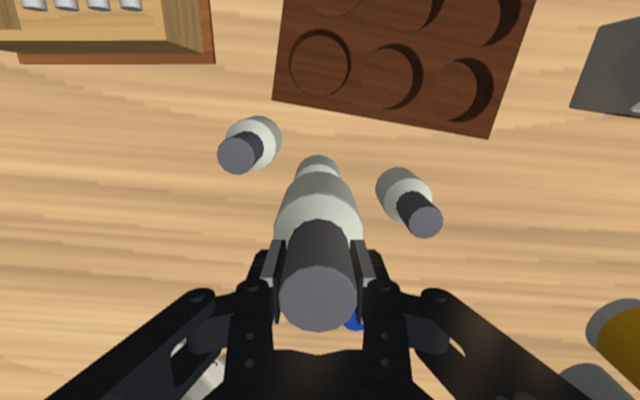

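```bash
cat > fit.py <<'E'
from h import *
c=camera_info("wrist");p,R,_=pose()
print("held cap offset in tool",R.inv().apply(onz(c,318,298,p[2]+35.4)-p).round(1))
print("corners",onz(c,272,100,45).round(1),onz(c,490,138,45).round(1))
im=cv2.imread("pics/w5.png").astype(int)
# wells' mouths by hand-read ellipse extents: near-left well u 289..351, v 30..97
print("well nl",onz(c,320,63,45).round(1), "near mid", onz(c,390,78,45).round(1))
for X in((505.8,-193),(499.1,-268.7),(492.5,-344.4)): print(X,proj(c,[*X,45]).round(0))
E
python3 fit.py
```

```text
held cap offset in tool [ -0.7   0.5 -35.4]
corners [ 468.6 -146.2   45. ] [ 448.6 -386.1   45. ]
well nl [ 508.8 -193.7   45. ] near mid [ 500.5 -267.2   45. ]
(505.8, -193) [319.  66.]
(499.1, -268.7) [391.  80.]
(492.5, -344.4) [462.  93.]
```

>>> {"fn": "send_rows", "kwargs": {
  "series": [
    [[46,3.6,0],[0,0,0],20],
    [[46,3.6,0],[0,0,0],20],
    [[46,3.6,0],[0,0,0],20],
    [[46,3.5,0],[0,0,0],20],
    [[0,0,0],[0,0,0],20],
    [[0,0,40],[0,0,0],20],
    [[0,0,40],[0,0,0],20],
    [[0,0,0],[0,0,0],20]
  ]
}}

```text
clock: 21.5
position: [579.0, -198.4, 155.1]
ee_rot: [0.999, 0.04, -0.007, -0.002]
contact_force: [-1.1, -0.6, -1.4]
gripper_width: 32.6
grasp_force: 60.3
```

>>> {"fn": "send_rows", "kwargs": {
  "series": [
    [[0,0,0],[0,0,0],20],
    [[0,0,0],[0,0,0],20]
  ]
}}

```text
clock: 21.7
position: [585.2, -200.6, 164.2]
ee_rot: [0.999, 0.041, 0.002, 0.001]
contact_force: [0.2, 0.5, -1.5]
gripper_width: 32.8
grasp_force: 60.3
```

>>> {"fn": "send_rows", "kwargs": {
  "series": [
    [[-1,-0.5,15],[0,0,0],20],
    [[0,0,15],[0,0,0],20],
    [[0,0,12],[0,0,0],20],
    [[0,0,10],[0,0,0],20],
    [[0,0,10],[0,0,0],20],
    [[0,0,6],[0,0,0],20],
    [[0,0,0],[0,0,0],20],
    [[0,0,0],[0,0,0],20]
  ]
}}

```text
clock: 22.5
position: [582.8, -200.3, 93.2]
ee_rot: [0.999, 0.04, 0.0, 0.0]
contact_force: [-0.0, -0.2, -1.9]
gripper_width: 32.9
grasp_force: 60.3
```

>>> {"fn": "send_rows", "kwargs": {
  "series": [
    [[0,0,0],[0,0,0],50],
    [[0,0,0],[0,0,0],50],
    [[0,0,0],[0,0,0],50],
    [[0,0,-40],[0,0,0],50],
    [[0,0,-45],[0,0,0],60],
    [[0,0,-45],[0,0,0],60],
    [[0,0,-40],[0,0,0],60],
    [[-45,0,-20],[0,0,0],60]
  ]
}}

```text
clock: 23.3
position: [541.9, -204.1, 286.5]
ee_rot: [0.999, 0.041, 0.004, 0.001]
contact_force: [-0.9, 0.1, -1.2]
gripper_width: 60.0
grasp_force: 0.0
```

>>> {"fn": "send_rows", "kwargs": {
  "series": [
    [[-48,0,0],[0,0,0],60],
    [[-48,0,0],[0,0,0],60],
    [[-48,0,0],[0,0,0],60],
    [[-30,0,0],[0,0,0],60],
    [[0,0,0],[0,0,0],60],
    [[0,0,0],[0,0,0],60],
    [[0,0,0],[0,0,0],60]
  ]
}}

```text
clock: 24.0
position: [365.1, -217.9, 283.3]
ee_rot: [0.999, 0.04, 0.0, 0.0]
contact_force: [-0.5, 0.2, -0.3]
gripper_width: 60.2
grasp_force: 0.0
```

```bash
python3 look.py pics/w6.png
```

```text
[ 365.1 -217.9  283.3]
px [229. 112.] area 945 mm 37 x 34 xy [ 421.4 -126.8] v 98
px [372. 155.] area 544 mm 22 x 44 xy [ 390.4 -271.1] v 101
px [301. 159.] area 893 mm 39 x 32 xy [ 381.3 -200. ] v 99
px [401. 175.] area 737 mm 31 x 32 xy [ 372.7 -304.3] v 101
px [334. 247.] area 222 mm 20 x 15 xy [ 284.5 -243.8] v 75
px [580. 279.] area 599 mm 32 x 95 xy [ 266.  -531.8] v 88
px [628. 325.] area 659 mm 66 x 46 xy [ 208.4 -613.4] v 74
px [558. 335.] area 370 mm 25 x 49 xy [ 186.3 -531.8] v 73
px [190. 372.] area 546 mm 57 x 32 xy [ 87.4 -73.6] v 115
px [633. 380.] area 322 mm 72 x 31 xy [ 122.8 -655. ] v 110
px [173. 391.] area 494 mm 36 x 56 xy [ 53.  -49.5] v 109
px [ 16. 393.] area 451 mm 29 x 74 xy [ 32.1 160.2] v 77
```

View pics/w6.png

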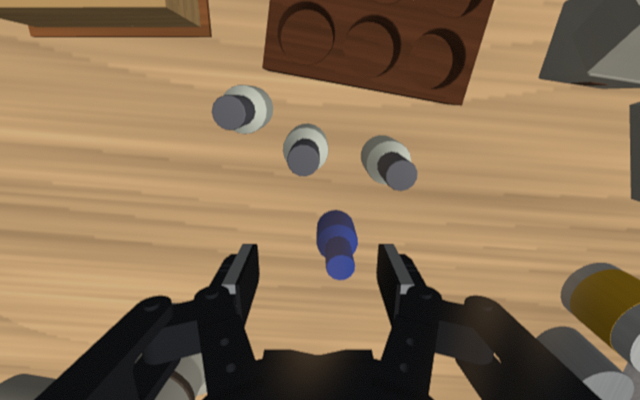

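E is at (381,-201), D at (421,-127) and F at (373,-304); the blue one is excluded. I'll pick E.

>>> {"fn": "send_rows", "kwargs": {
  "series": [
    [[17.5,-15,20],[0,0,0],60],
    [[0,0,48],[0,0,0],60],
    [[0,0,48],[0,0,0],60],
    [[0,0,45],[0,0,0],60],
    [[0,0,30],[0,0,0],60],
    [[0,0,10],[0,0,0],60],
    [[0,0,0],[0,0,0],60],
    [[0,0,0],[0,0,0],60]
  ]
}}

```text
clock: 24.85
position: [382.1, -201.7, 83.1]
ee_rot: [0.999, 0.04, 0.001, 0.0]
contact_force: [0.4, 0.0, -0.1]
gripper_width: 60.1
grasp_force: 0.0
```

>>> {"fn": "send_rows", "kwargs": {
  "series": [
    [[0,0,0],[0,0,0],20],
    [[0,0,0],[0,0,0],20],
    [[0,0,0],[0,0,0],20],
    [[0,0,0],[0,0,0],20],
    [[0,0,0],[0,0,0],20]
  ]
}}

```text
clock: 25.35
position: [381.9, -201.7, 83.8]
ee_rot: [0.999, 0.04, 0.002, 0.0]
contact_force: [0.1, 1.2, 6.0]
gripper_width: 32.8
grasp_force: 59.7
```

>>> {"fn": "send_rows", "kwargs": {
  "series": [
    [[0,0,-25],[0,0,0],20],
    [[0,0,-45],[0,0,0],20],
    [[0,0,-45],[0,0,0],20],
    [[0,0,-40],[0,0,0],20],
    [[37.8,17.8,0],[0,0,0],20],
    [[37.8,17.8,0],[0,0,0],20],
    [[37.8,17.8,0],[0,0,0],20],
    [[37.8,17.8,0],[0,0,0],20]
  ]
}}

```text
clock: 26.15
position: [537.8, -260.7, 237.2]
ee_rot: [0.999, 0.04, 0.0, -0.0]
contact_force: [0.2, -0.1, -1.1]
gripper_width: 32.6
grasp_force: 60.1
```

>>> {"fn": "send_rows", "kwargs": {
  "series": [
    [[37.8,17.8,0],[0,0,0],20],
    [[0,0,0],[0,0,0],20],
    [[0,0,40],[0,0,0],20],
    [[0,0,30],[0,0,0],20],
    [[0,0,0],[0,0,0],20],
    [[0,0,0],[0,0,0],20],
    [[0,0,0],[0,0,0],20],
    [[0,0,0],[0,0,0],20]
  ]
}}

```text
clock: 26.95
position: [577.0, -275.3, 169.6]
ee_rot: [0.999, 0.04, 0.002, 0.001]
contact_force: [0.7, -0.2, -1.5]
gripper_width: 32.5
grasp_force: 60.2
```

>>> {"fn": "send_rows", "kwargs": {
  "series": [
    [[0,0,15],[0,0,0],20],
    [[0,0,15],[0,0,0],20],
    [[0,0,15],[0,0,0],20],
    [[0,0,12],[0,0,0],20],
    [[0,0,10],[0,0,0],20],
    [[0,0,8],[0,0,0],20],
    [[0,0,0],[0,0,0],20],
    [[0,0,0],[0,0,0],20]
  ]
}}

```text
clock: 27.75
position: [576.8, -275.4, 93.9]
ee_rot: [0.999, 0.04, 0.001, 0.001]
contact_force: [-1.3, 0.6, 4.8]
gripper_width: 33.1
grasp_force: 60.8
```

>>> {"fn": "send_rows", "kwargs": {
  "series": [
    [[0,0,0],[0,0,0],50],
    [[0,0,0],[0,0,0],50],
    [[0,0,0],[0,0,0],50],
    [[0,0,-40],[0,0,0],50],
    [[0,0,-48],[0,0,0],60],
    [[0,0,-48],[0,0,0],60],
    [[0,0,-48],[0,0,0],60],
    [[-45,3,0],[0,0,0],60]
  ]
}}

```text
clock: 28.55
position: [538.2, -283.2, 284.0]
ee_rot: [0.999, 0.042, 0.008, 0.004]
contact_force: [-0.8, -0.4, 0.7]
gripper_width: 59.9
grasp_force: 0.0
```

>>> {"fn": "send_rows", "kwargs": {
  "series": [
    [[-45,3,0],[0,0,0],60],
    [[-45,3,0],[0,0,0],60],
    [[-45,3,0],[0,0,0],60],
    [[-25.8,0.5,0],[0,0,0],60],
    [[0,0,0],[0,0,0],60],
    [[0,0,0],[0,0,0],60],
    [[0,0,0],[0,0,0],60]
  ]
}}

```text
clock: 29.25
position: [372.8, -304.0, 276.0]
ee_rot: [0.999, 0.04, 0.0, 0.0]
contact_force: [0.0, -0.1, -0.0]
gripper_width: 59.9
grasp_force: 0.0
```

```bash
python3 look.py pics/w7.png | head -8
```

```text
[ 372.8 -304.   276. ]
px [595. 144.] area 3320 mm 79 x 173 xy [ 428.8 -572.3] v 76
px [136. 113.] area 969 mm 39 x 39 xy [ 421.1 -126.9] v 98
px [315. 175.] area 910 mm 42 x 31 xy [ 374.4 -302. ] v 99
px [528. 280.] area 476 mm 24 x 75 xy [ 271.4 -552.5] v 85
px [581. 323.] area 1643 mm 56 x 139 xy [ 218.6 -633.6] v 81
px [ 87. 342.] area 343 mm 19 x 59 xy [141.7 -40.1] v 90
px [617. 389.] area 957 mm 48 x 102 xy [ 121.4 -715.2] v 112
```

>>> {"fn": "send_rows", "kwargs": {
  "series": [
    [[0,-0.5,20],[0,0,0],60],
    [[0,0,45],[0,0,0],60],
    [[0,0,45],[0,0,0],60],
    [[0,0,43],[0,0,0],60],
    [[0,0,30],[0,0,0],60],
    [[0,0,10],[0,0,0],60],
    [[0,0,0],[0,0,0],60],
    [[0,0,0],[0,0,0],60]
  ]
}}

```text
clock: 30.1
position: [373.4, -304.0, 84.2]
ee_rot: [0.999, 0.041, 0.001, 0.001]
contact_force: [0.2, -1.0, -0.0]
gripper_width: 59.8
grasp_force: 0.0
```

>>> {"fn": "send_rows", "kwargs": {
  "series": [
    [[0,0,0],[0,0,0],20],
    [[0,0,0],[0,0,0],20],
    [[0,0,0],[0,0,0],20],
    [[0,0,0],[0,0,0],20],
    [[0,0,0],[0,0,0],20]
  ]
}}

```text
clock: 30.6
position: [373.1, -304.2, 84.8]
ee_rot: [0.999, 0.04, 0.002, 0.001]
contact_force: [-0.4, 0.0, 6.5]
gripper_width: 32.6
grasp_force: 59.4
```

>>> {"fn": "send_rows", "kwargs": {
  "series": [
    [[0,0,-25],[0,0,0],20],
    [[0,0,-45],[0,0,0],20],
    [[0,0,-45],[0,0,0],20],
    [[0,0,-40],[0,0,0],20],
    [[38.7,12.6,0],[0,0,0],20],
    [[38.7,12.6,0],[0,0,0],20],
    [[38.7,12.6,0],[0,0,0],20],
    [[38.7,12.6,0],[0,0,0],20]
  ]
}}

```text
clock: 31.4
position: [530.9, -341.1, 237.6]
ee_rot: [0.999, 0.04, -0.0, -0.001]
contact_force: [0.7, 1.1, -1.5]
gripper_width: 32.8
grasp_force: 60.6
```

>>> {"fn": "send_rows", "kwargs": {
  "series": [
    [[38.8,12.4,0],[0,0,0],20],
    [[0,0,0],[0,0,0],20],
    [[0,0,40],[0,0,0],20],
    [[0,0,30],[0,0,0],20],
    [[0,0,0],[0,0,0],20],
    [[0,0,0],[0,0,0],20],
    [[0,0,0],[0,0,0],20],
    [[0,0,0],[0,0,0],20]
  ]
}}

```text
clock: 32.2
position: [570.8, -351.0, 170.7]
ee_rot: [0.999, 0.04, 0.002, 0.001]
contact_force: [-0.5, 0.2, -2.6]
gripper_width: 32.3
grasp_force: 60.5
```

>>> {"fn": "send_rows", "kwargs": {
  "series": [
    [[0,0,15],[0,0,0],20],
    [[0,0,15],[0,0,0],20],
    [[0,0,15],[0,0,0],20],
    [[0,0,12],[0,0,0],20],
    [[0,0,10],[0,0,0],20],
    [[0,0,8],[0,0,0],20],
    [[0,0,0],[0,0,0],20],
    [[0,0,0],[0,0,0],20]
  ]
}}

```text
clock: 33.0
position: [570.4, -351.1, 95.0]
ee_rot: [0.999, 0.04, 0.001, 0.001]
contact_force: [-2.3, 0.5, 5.1]
gripper_width: 32.9
grasp_force: 61.0
```

>>> {"fn": "send_rows", "kwargs": {
  "series": [
    [[0,0,0],[0,0,0],50],
    [[0,0,0],[0,0,0],50],
    [[0,0,0],[0,0,0],50],
    [[0,0,-40],[0,0,0],50],
    [[0,0,-48],[0,0,0],60],
    [[0,0,-48],[0,0,0],60],
    [[0,0,-48],[0,0,0],60],
    [[-45,0,0],[0,0,0],60]
  ]
}}

```text
clock: 33.8
position: [531.7, -356.2, 285.4]
ee_rot: [0.999, 0.042, 0.008, 0.005]
contact_force: [-0.9, 0.3, -0.1]
gripper_width: 59.8
grasp_force: 0.0
```

>>> {"fn": "send_rows", "kwargs": {
  "series": [
    [[-45,0,0],[0,0,0],60],
    [[-41,-20,0],[0,0,0],60],
    [[0,-45,0],[0,0,0],60],
    [[0,-45,0],[0,0,0],60],
    [[0,-45,0],[0,0,0],60],
    [[0,-45,0],[0,0,0],60],
    [[0,-35.4,0],[0,0,0],60],
    [[0,0,0],[0,0,0],60]
  ]
}}

```text
clock: 34.6
position: [420.1, -123.5, 277.6]
ee_rot: [0.999, 0.043, 0.001, -0.0]
contact_force: [1.2, 0.2, 0.8]
gripper_width: 60.4
grasp_force: 0.0
```

>>> {"fn": "send_rows", "kwargs": {
  "series": [
    [[0,0,0],[0,0,0],60],
    [[0,0,0],[0,0,0],60]
  ]
}}

```text
clock: 34.8
position: [420.6, -126.9, 277.1]
ee_rot: [0.999, 0.04, 0.0, 0.0]
contact_force: [-0.1, -0.3, -1.2]
gripper_width: 59.6
grasp_force: 0.0
```

```bash
python3 look.py pics/w8.png | head -8
```

```text
[ 420.6 -126.9  277.1]
px [421.   9.] area 730 mm 23 x 40 xy [ 577.  -204.5] v 111
px [511.  33.] area 2230 mm 88 x 47 xy [ 565.7 -287.2] v 111
px [380.  30.] area 620 mm 45 x 24 xy [ 558.6 -171.2] v 89
px [593.  32.] area 1231 mm 43 x 57 xy [ 572.3 -358.8] v 113
px [447.  39.] area 864 mm 52 x 29 xy [ 556.4 -231.9] v 90
px [624.  99.] area 2187 mm 103 x 56 xy [ 519.  -408.3] v 78
px [316. 175.] area 824 mm 29 x 37 xy [ 422.4 -124.9] v 106
```

>>> {"fn": "send_rows", "kwargs": {
  "series": [
    [[0,-1,20],[0,0,0],60],
    [[0,0,45],[0,0,0],60],
    [[0,0,45],[0,0,0],60],
    [[0,0,43],[0,0,0],60],
    [[0,0,30],[0,0,0],60],
    [[0,0,10],[0,0,0],60],
    [[0,0,0],[0,0,0],60],
    [[0,0,0],[0,0,0],60]
  ]
}}

```text
clock: 35.65
position: [421.6, -125.9, 85.2]
ee_rot: [0.999, 0.04, 0.001, 0.0]
contact_force: [-0.1, -0.1, 0.1]
gripper_width: 60.2
grasp_force: 0.0
```

>>> {"fn": "send_rows", "kwargs": {
  "series": [
    [[0,0,0],[0,0,0],20],
    [[0,0,0],[0,0,0],20],
    [[0,0,0],[0,0,0],20],
    [[0,0,0],[0,0,0],20],
    [[0,0,0],[0,0,0],20]
  ]
}}

```text
clock: 36.15
position: [421.6, -125.6, 85.7]
ee_rot: [0.999, 0.041, 0.002, 0.0]
contact_force: [-0.6, -0.2, 6.4]
gripper_width: 32.9
grasp_force: 59.1
```

>>> {"fn": "send_rows", "kwargs": {
  "series": [
    [[0,0,-25],[0,0,0],20],
    [[0,0,-45],[0,0,0],20],
    [[0,0,-45],[0,0,0],20],
    [[0,0,-40],[0,0,0],20],
    [[11.2,44.9,0],[0,0,0],20],
    [[11.2,44.9,0],[0,0,0],20],
    [[11.2,44.9,0],[0,0,0],20],
    [[11.2,44.9,0],[0,0,0],20]
  ]
}}

```text
clock: 36.95
position: [479.4, -302.0, 239.1]
ee_rot: [0.999, 0.04, 0.0, -0.0]
contact_force: [0.6, 0.9, -1.8]
gripper_width: 32.6
grasp_force: 60.3
```

>>> {"fn": "send_rows", "kwargs": {
  "series": [
    [[11.2,45,0],[0,0,0],20],
    [[0,0,0],[0,0,0],20],
    [[0,0,40],[0,0,0],20],
    [[0,0,30],[0,0,0],20],
    [[0,0,0],[0,0,0],20],
    [[0,0,0],[0,0,0],20],
    [[0,0,0],[0,0,0],20],
    [[0,0,0],[0,0,0],20]
  ]
}}

```text
clock: 37.75
position: [495.3, -345.1, 171.4]
ee_rot: [0.999, 0.04, 0.002, 0.001]
contact_force: [0.3, -0.1, -1.3]
gripper_width: 32.4
grasp_force: 60.6
```

>>> {"fn": "send_rows", "kwargs": {
  "series": [
    [[0,0,15],[0,0,0],20],
    [[0,0,15],[0,0,0],20],
    [[0,0,15],[0,0,0],20],
    [[0,0,12],[0,0,0],20],
    [[0,0,10],[0,0,0],20],
    [[0,0,8],[0,0,0],20],
    [[0,0,0],[0,0,0],20],
    [[0,0,0],[0,0,0],20]
  ]
}}

```text
clock: 38.55
position: [494.7, -345.3, 95.8]
ee_rot: [0.999, 0.041, 0.001, 0.001]
contact_force: [-2.2, 0.5, 5.6]
gripper_width: 32.7
grasp_force: 61.3
```

>>> {"fn": "send_rows", "kwargs": {
  "series": [
    [[0,0,0],[0,0,0],50],
    [[0,0,0],[0,0,0],50],
    [[0,0,0],[0,0,0],50],
    [[0,0,-40],[0,0,0],50],
    [[0,0,-48],[0,0,0],60],
    [[0,0,-48],[0,0,0],60],
    [[0,0,-48],[0,0,0],60],
    [[-40,0,0],[0,0,0],60]
  ]
}}

```text
clock: 39.35
position: [460.1, -350.3, 285.8]
ee_rot: [0.999, 0.042, 0.007, 0.005]
contact_force: [-0.8, 0.4, -0.9]
gripper_width: 60.0
grasp_force: 0.0
```

>>> {"fn": "send_rows", "kwargs": {
  "series": [
    [[-33,-20,0],[0,0,0],60],
    [[0,-46,0],[0,0,0],60],
    [[0,-46,0],[0,0,0],60],
    [[0,-46,0],[0,0,0],60],
    [[0,-46,0],[0,0,0],60],
    [[0,-46,0],[0,0,0],60],
    [[0,-46,0],[0,0,0],60],
    [[0,-46,0],[0,0,0],60]
  ]
}}

```text
clock: 40.15
position: [393.5, -8.1, 278.4]
ee_rot: [0.999, 0.04, 0.001, -0.0]
contact_force: [1.1, 0.4, -0.0]
gripper_width: 60.1
grasp_force: 0.0
```

>>> {"fn": "send_rows", "kwargs": {
  "series": [
    [[0,-46,0],[0,0,0],60],
    [[0,-46,0],[0,0,0],60],
    [[0,-46,0],[0,0,0],60],
    [[0,-46,0],[0,0,0],60],
    [[0,-46,0],[0,0,0],60],
    [[0,-46,0],[0,0,0],60],
    [[0,-36,0],[0,0,0],60],
    [[0,0,0],[0,0,0],60]
  ]
}}

```text
clock: 40.95
position: [368.7, 305.0, 277.4]
ee_rot: [0.999, 0.042, 0.0, 0.0]
contact_force: [0.6, -1.3, 0.1]
gripper_width: 59.8
grasp_force: 0.0
```

>>> {"fn": "send_rows", "kwargs": {
  "series": [
    [[0,0,0],[0,0,0],60],
    [[0,0,0],[0,0,0],60]
  ]
}}

```text
clock: 41.15
position: [368.9, 300.5, 278.0]
ee_rot: [0.999, 0.04, -0.0, 0.0]
contact_force: [0.7, 0.1, -0.2]
gripper_width: 60.1
grasp_force: 0.0
```

```bash
python3 look.py pics/w9.png | head -8
```

```text
[368.9 300.5 278. ]
px [529.  14.] area 217 mm 9 x 34 xy [529.8 128.5] v 89
px [558.  14.] area 234 mm 10 x 37 xy [531.8 103.1] v 88
px [587.  14.] area 252 mm 11 x 38 xy [534.   77.6] v 87
px [617.  13.] area 264 mm 12 x 39 xy [536.4  52.2] v 87
px [231.  97.] area 1008 mm 38 x 34 xy [438.9 388.1] v 95
px [299. 162.] area 157 mm 20 x 8 xy [382.7 320.2] v 111
px [316. 177.] area 764 mm 30 x 32 xy [368.1 301.5] v 94
```

>>> {"fn": "send_rows", "kwargs": {
  "series": [
    [[-0.5,-1,20],[0,0,0],60],
    [[0,0,45],[0,0,0],60],
    [[0,0,45],[0,0,0],60],
    [[0,0,43],[0,0,0],60],
    [[0,0,30],[0,0,0],60],
    [[0,0,12],[0,0,0],60],
    [[0,0,0],[0,0,0],60],
    [[0,0,0],[0,0,0],60]
  ]
}}

```text
clock: 42.0
position: [369.0, 302.0, 83.9]
ee_rot: [0.999, 0.04, 0.0, -0.0]
contact_force: [-0.1, -0.2, 1.3]
gripper_width: 59.8
grasp_force: 0.0
```

>>> {"fn": "send_rows", "kwargs": {
  "series": [
    [[0,0,0],[0,0,0],20],
    [[0,0,0],[0,0,0],20],
    [[0,0,0],[0,0,0],20],
    [[0,0,0],[0,0,0],20],
    [[0,0,0],[0,0,0],20]
  ]
}}

```text
clock: 42.5
position: [369.0, 302.6, 84.6]
ee_rot: [0.999, 0.04, 0.001, -0.001]
contact_force: [-0.1, -3.0, 7.4]
gripper_width: 32.4
grasp_force: 59.1
```

>>> {"fn": "send_rows", "kwargs": {
  "series": [
    [[0,0,-25],[0,0,0],20],
    [[0,0,-45],[0,0,0],20],
    [[0,0,-45],[0,0,0],20],
    [[0,0,-40],[0,0,0],20],
    [[0,40,0],[0,0,0],20],
    [[0,45,0],[0,0,0],20],
    [[0,45,0],[0,0,0],20],
    [[0,45,0],[0,0,0],20]
  ]
}}

```text
clock: 43.3
position: [381.7, 126.2, 238.2]
ee_rot: [0.999, 0.041, 0.0, -0.0]
contact_force: [1.0, 0.2, -1.7]
gripper_width: 32.6
grasp_force: 60.1
```

>>> {"fn": "send_rows", "kwargs": {
  "series": [
    [[0,45,0],[0,0,0],20],
    [[0,45,0],[0,0,0],20],
    [[0,45,0],[0,0,0],20],
    [[0,45,0],[0,0,0],20],
    [[0,45,0],[0,0,0],20],
    [[0,45,0],[0,0,0],20],
    [[0,45,0],[0,0,0],20],
    [[0,45,0],[0,0,0],20]
  ]
}}

```text
clock: 44.1
position: [410.7, -232.8, 238.1]
ee_rot: [0.999, 0.04, 0.0, -0.0]
contact_force: [1.1, 1.6, -2.1]
gripper_width: 32.6
grasp_force: 60.1
```

>>> {"fn": "send_rows", "kwargs": {
  "series": [
    [[40,45,0],[0,0,0],20],
    [[46.5,0.6,0],[0,0,0],20],
    [[0,0,0],[0,0,0],20],
    [[0,0,40],[0,0,0],20],
    [[0,0,30],[0,0,0],20],
    [[0,0,0],[0,0,0],20],
    [[0,0,0],[0,0,0],20],
    [[0,0,0],[0,0,0],20]
  ]
}}

```text
clock: 44.9
position: [495.0, -262.9, 170.3]
ee_rot: [0.999, 0.04, 0.002, 0.001]
contact_force: [0.3, 0.7, -0.9]
gripper_width: 32.9
grasp_force: 60.4
```

>>> {"fn": "send_rows", "kwargs": {
  "series": [
    [[6.2,6.8,5],[0,0,0],20],
    [[0,0,15],[0,0,0],20],
    [[0,0,13],[0,0,0],20],
    [[0,0,12],[0,0,0],20],
    [[0,0,12],[0,0,0],20],
    [[0,0,10],[0,0,0],20],
    [[0,0,8],[0,0,0],20],
    [[0,0,0],[0,0,0],20]
  ]
}}

```text
clock: 45.7
position: [500.7, -269.1, 94.7]
ee_rot: [0.999, 0.041, -0.0, 0.0]
contact_force: [-1.3, 0.8, 7.5]
gripper_width: 32.8
grasp_force: 61.3
```

>>> {"fn": "send_rows", "kwargs": {
  "series": [
    [[0,0,0],[0,0,0],20],
    [[0,0,0],[0,0,0],20]
  ]
}}

```text
clock: 45.9
position: [500.6, -269.1, 94.6]
ee_rot: [0.999, 0.041, 0.0, 0.0]
contact_force: [-2.5, 0.9, 7.1]
gripper_width: 32.5
grasp_force: 61.3
```

>>> {"fn": "send_rows", "kwargs": {
  "series": [
    [[0,0,0],[0,0,0],50],
    [[0,0,0],[0,0,0],50],
    [[0,0,0],[0,0,0],50],
    [[0,0,-40],[0,0,0],50],
    [[0,0,-48],[0,0,0],60],
    [[0,0,-48],[0,0,0],60],
    [[0,0,-48],[0,0,0],60],
    [[-40,0,0],[0,0,0],60]
  ]
}}

```text
clock: 46.7
position: [466.9, -273.9, 284.6]
ee_rot: [0.999, 0.042, 0.008, 0.004]
contact_force: [-0.7, -0.2, -0.3]
gripper_width: 60.5
grasp_force: 0.0
```

>>> {"fn": "send_rows", "kwargs": {
  "series": [
    [[-30,-20,0],[0,0,0],60],
    [[0,-46,0],[0,0,0],60],
    [[0,-46,0],[0,0,0],60],
    [[0,-46,0],[0,0,0],60],
    [[0,-46,0],[0,0,0],60],
    [[0,-46,0],[0,0,0],60],
    [[0,-46,0],[0,0,0],60],
    [[0,-46,0],[0,0,0],60]
  ]
}}

```text
clock: 47.5
position: [402.8, 68.2, 277.4]
ee_rot: [0.999, 0.04, 0.001, -0.0]
contact_force: [1.3, -0.0, -0.4]
gripper_width: 60.1
grasp_force: 0.0
```

>>> {"fn": "send_rows", "kwargs": {
  "series": [
    [[0,-46,0],[0,0,0],60],
    [[0,-46,0],[0,0,0],60],
    [[0,-46,0],[0,0,0],60],
    [[0,-46,0],[0,0,0],60],
    [[0,-46,0],[0,0,0],60],
    [[20,-43,0],[0,0,0],60],
    [[40,-20,0],[0,0,0],60],
    [[0,-20,0],[0,0,0],60]
  ]
}}

```text
clock: 48.3
position: [440.5, 385.2, 275.3]
ee_rot: [0.999, 0.039, -0.0, 0.001]
contact_force: [0.2, -0.9, -0.5]
gripper_width: 60.2
grasp_force: 0.0
```

>>> {"fn": "send_rows", "kwargs": {
  "series": [
    [[0,0,0],[0,0,0],60],
    [[0,0,0],[0,0,0],60],
    [[0,0,0],[0,0,0],60]
  ]
}}

```text
clock: 48.6
position: [437.6, 382.4, 277.4]
ee_rot: [0.999, 0.04, 0.0, -0.0]
contact_force: [-0.1, -0.1, -0.5]
gripper_width: 59.7
grasp_force: 0.0
```

```bash
python3 look.py pics/w10.png | head -12
```

```text
[437.6 382.4 277.4]
px [510.  17.] area 200 mm 17 x 16 xy [595.  226.4] v 75
px [613.  54.] area 891 mm 14 x 116 xy [573.6 125.4] v 93
px [634.  76.] area 389 mm 15 x 65 xy [556.6  99.5] v 86
px [  8. 167.] area 904 mm 101 x 33 xy [421.8 694.9] v 109
px [310. 173.] area 864 mm 39 x 31 xy [440.5 390.5] v 104
```

>>> {"fn": "send_rows", "kwargs": {
  "series": [
    [[2,-6.5,20],[0,0,0],60],
    [[0,0,45],[0,0,0],60],
    [[0,0,45],[0,0,0],60],
    [[0,0,43],[0,0,0],60],
    [[0,0,30],[0,0,0],60],
    [[0,0,11],[0,0,0],60],
    [[0,0,0],[0,0,0],60],
    [[0,0,0],[0,0,0],60]
  ]
}}

```text
clock: 49.45
position: [440.4, 390.8, 85.1]
ee_rot: [0.999, 0.04, 0.001, -0.001]
contact_force: [0.8, -0.1, 0.0]
gripper_width: 59.9
grasp_force: 0.0
```

>>> {"fn": "send_rows", "kwargs": {
  "series": [
    [[0,0,0],[0,0,0],20],
    [[0,0,0],[0,0,0],20],
    [[0,0,0],[0,0,0],20],
    [[0,0,0],[0,0,0],20],
    [[0,0,0],[0,0,0],20]
  ]
}}

```text
clock: 49.95
position: [440.3, 390.3, 85.2]
ee_rot: [0.999, 0.04, 0.001, -0.001]
contact_force: [-1.0, -1.6, 7.5]
gripper_width: 32.8
grasp_force: 59.0
```

>>> {"fn": "send_rows", "kwargs": {
  "series": [
    [[0,0,-25],[0,0,0],20],
    [[0,0,-45],[0,0,0],20],
    [[0,0,-45],[0,0,0],20],
    [[0,0,-40],[0,0,0],20],
    [[-30,0,0],[0,0,0],20],
    [[-30,30,0],[0,0,0],20],
    [[0,45,0],[0,0,0],20],
    [[0,45,0],[0,0,0],20]
  ]
}}

```text
clock: 50.75
position: [388.0, 264.3, 238.0]
ee_rot: [0.999, 0.041, -0.0, -0.0]
contact_force: [1.6, -0.5, -2.6]
gripper_width: 32.7
grasp_force: 60.2
```

>>> {"fn": "send_rows", "kwargs": {
  "series": [
    [[0,45,0],[0,0,0],20],
    [[0,45,0],[0,0,0],20],
    [[0,45,0],[0,0,0],20],
    [[0,45,0],[0,0,0],20],
    [[0,45,0],[0,0,0],20],
    [[0,45,0],[0,0,0],20],
    [[0,45,0],[0,0,0],20],
    [[0,45,0],[0,0,0],20]
  ]
}}

```text
clock: 51.55
position: [417.5, -95.0, 238.3]
ee_rot: [0.999, 0.04, 0.0, -0.0]
contact_force: [1.4, 0.3, -1.7]
gripper_width: 32.6
grasp_force: 60.2
```

>>> {"fn": "send_rows", "kwargs": {
  "series": [
    [[0,45,0],[0,0,0],20],
    [[0,45,0],[0,0,0],20],
    [[0,17,0],[0,0,0],20],
    [[40,0,0],[0,0,0],20],
    [[40,0,0],[0,0,0],20],
    [[0,0,0],[0,0,0],20],
    [[0,0,0],[0,0,0],20],
    [[0,0,0],[0,0,0],20]
  ]
}}

```text
clock: 52.35
position: [505.4, -193.4, 237.7]
ee_rot: [0.999, 0.04, -0.001, -0.0]
contact_force: [-0.0, -0.1, -1.4]
gripper_width: 32.6
grasp_force: 60.7
```

```bash
python3 -c "
from h import *
plan([507.6,-193.5,170],.08)"
```

```text
now [ 505.4 -193.4  237.7] yaw 0.08 grip 32.6 F [-0.  -0.1 -1.4]
shift [ 2.2  0.4 67.7]
turn [-0.001  0.001  0.   ] shift after turn [ 2.1  0.3 67.7]
```

>>> {"fn": "send_rows", "kwargs": {
  "series": [
    [[2,0,35],[0,0,0],20],
    [[0,0,32],[0,0,0],20],
    [[0,0,0],[0,0,0],20],
    [[0,0,15],[0,0,0],20],
    [[0,0,15],[0,0,0],20],
    [[0,0,15],[0,0,0],20],
    [[0,0,12],[0,0,0],20],
    [[0,0,10],[0,0,0],20]
  ]
}}

```text
clock: 53.15
position: [508.9, -193.6, 104.8]
ee_rot: [0.999, 0.04, 0.001, 0.0]
contact_force: [0.1, 0.3, -2.5]
gripper_width: 32.5
grasp_force: 60.6
```

>>> {"fn": "send_rows", "kwargs": {
  "series": [
    [[0,0,8],[0,0,0],20],
    [[0,0,0],[0,0,0],20],
    [[0,0,0],[0,0,0],20],
    [[0,0,0],[0,0,0],20]
  ]
}}

```text
clock: 53.55
position: [508.8, -193.5, 96.6]
ee_rot: [0.999, 0.04, 0.0, 0.0]
contact_force: [0.1, 0.7, -2.1]
gripper_width: 32.5
grasp_force: 60.7
```

>>> {"fn": "send_rows", "kwargs": {
  "series": [
    [[0,0,2],[0,0,0],20],
    [[0,0,0],[0,0,0],50],
    [[0,0,0],[0,0,0],50],
    [[0,0,0],[0,0,0],50],
    [[0,0,-40],[0,0,0],50],
    [[0,0,-48],[0,0,0],60],
    [[0,0,-48],[0,0,0],60],
    [[0,0,-48],[0,0,0],60]
  ]
}}

```text
clock: 54.35
position: [508.1, -193.4, 280.2]
ee_rot: [0.999, 0.04, 0.0, 0.0]
contact_force: [1.3, -0.8, 0.4]
gripper_width: 59.9
grasp_force: 0.0
```

>>> {"fn": "send_rows", "kwargs": {
  "series": [
    [[-45,0,0],[0,0,0],60],
    [[-45,0,0],[0,0,0],60],
    [[-30,0,0],[0,0,0],60],
    [[0,0,0],[0,0,0],60],
    [[0,0,0],[0,0,0],60],
    [[0,0,0],[0,0,0],60]
  ]
}}

```text
clock: 54.95
position: [389.7, -203.1, 278.2]
ee_rot: [0.999, 0.04, 0.0, 0.0]
contact_force: [-0.1, 0.0, -0.7]
gripper_width: 59.9
grasp_force: 0.0
```

```bash
python3 - <<'E'
from h import *
print(pose()[0])
t=get_image("top")[:,:,::-1];w=get_image("wrist")[:,:,::-1];s=get_image("scene")[:,:,::-1]
cv2.imwrite("pics/tF.png",t);cv2.imwrite("pics/sF.png",s)
o=np.zeros((600,800,3),np.uint8)
R=lambda i,a,b:cv2.resize(i,(a,b),interpolation=cv2.INTER_CUBIC)
o[:300,:400]=R(t[140:290,170:370],400,300);o[:300,400:]=R(t[150:240,350:470],400,300)
o[300:,:400]=R(s[130:265,310:490],400,300);o[300:,400:]=R(s[140:290,190:390],400,300)
cv2.imwrite("pics/final.png",o)
E
```

```text
[ 389.70301999 -203.08806855  278.19194814]
```

View pics/final.png

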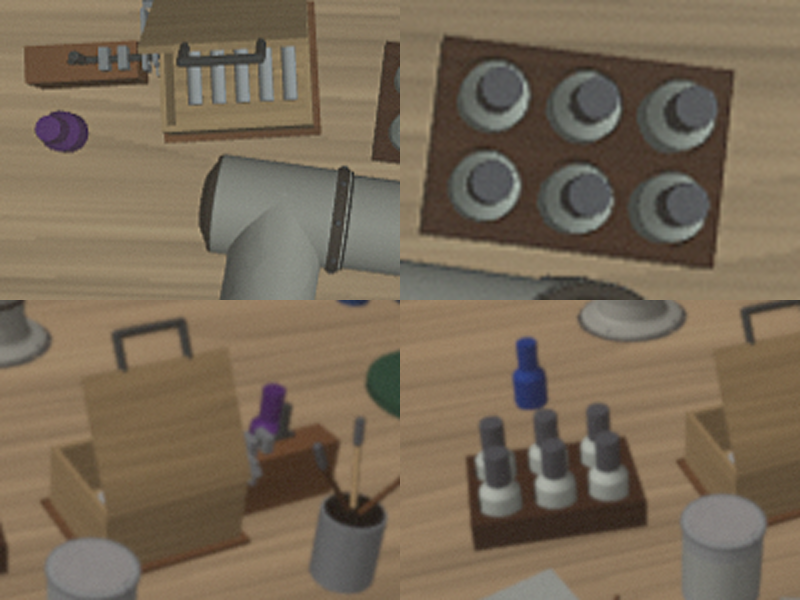

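All six bottles stand in wells and the lid is up. The bolt travelled only about 37 mm from where it started, so I'll check its full range: grip the knob, draw it to the back stop and push it home again.

>>> {"fn": "send_rows", "kwargs": {
  "series": [
    [[0,-40,0],[0,0,0],40],
    [[0,-43,0],[0,0,0],40],
    [[0,-43,0],[0,0,0],40],
    [[0,-43,0],[0,0,0],40],
    [[0,-43,0],[0,0,0],40],
    [[0,-43,0],[0,0,0],40],
    [[0,-43,0],[0,0,0],40],
    [[0,-43,0],[0,0,0],40]
  ]
}}

```text
clock: 55.9
position: [361.3, 139.1, 278.2]
ee_rot: [0.999, 0.041, 0.0, -0.0]
contact_force: [1.7, 0.2, 0.3]
gripper_width: 40.2
grasp_force: 0.0
```

>>> {"fn": "send_rows", "kwargs": {
  "series": [
    [[0,-43,0],[0,0,0],40],
    [[0,-43,0],[0,0,0],40],
    [[46,0,0],[0,0,0],32],
    [[46,0,0],[0,0,0],32],
    [[46,0,0],[0,0,0],32],
    [[46,0,0],[0,0,0],32],
    [[46,0,0],[0,0,0],32],
    [[0,0,0],[0,0,0],32]
  ]
}}

```text
clock: 56.7
position: [588.3, 241.5, 273.4]
ee_rot: [0.999, 0.039, -0.002, 0.002]
contact_force: [-0.8, -0.1, -1.0]
gripper_width: 32.1
grasp_force: 0.0
```

>>> {"fn": "send_rows", "kwargs": {
  "series": [
    [[0,0,0],[0,0,0],32],
    [[0,0,0],[0,0,0],32],
    [[0,0,0],[0,0,0],32]
  ]
}}

```text
clock: 57.0
position: [583.1, 241.2, 278.9]
ee_rot: [0.999, 0.041, 0.0, -0.0]
contact_force: [0.3, 0.5, 1.1]
gripper_width: 32.3
grasp_force: 0.0
```

```bash
python3 -c "
from h import *
plan([587,243.5,125],.08)"
```

```text
now [583.1 241.2 278.9] yaw 0.081 grip 32.3 F [0.3 0.5 1.1]
shift [  3.9  -1.9 153.9]
turn [-0.    -0.001  0.001] shift after turn [  4.1  -2.  153.9]
```

>>> {"fn": "send_rows", "kwargs": {
  "series": [
    [[4,-2,30],[0,0,0],32],
    [[0,0,45],[0,0,0],32],
    [[0,0,45],[0,0,0],32],
    [[0,0,25],[0,0,0],32],
    [[0,0,7],[0,0,0],32],
    [[0,0,0],[0,0,0],32],
    [[0,0,0],[0,0,0],32],
    [[0,0,0],[0,0,0],5]
  ]
}}

```text
clock: 57.8
position: [588.8, 244.1, 128.7]
ee_rot: [0.999, 0.04, 0.002, -0.001]
contact_force: [-0.2, -0.3, 0.6]
gripper_width: 18.9
grasp_force: 0.0
```

>>> {"fn": "send_rows", "kwargs": {
  "series": [
    [[0,0,0],[0,0,0],5],
    [[0,0,0],[0,0,0],5],
    [[0,0,0],[0,0,0],5],
    [[0,0,0],[0,0,0],5]
  ]
}}

```text
clock: 58.2
position: [588.7, 244.2, 128.6]
ee_rot: [0.999, 0.04, 0.002, -0.001]
contact_force: [-2.2, 1.1, 6.6]
gripper_width: 11.9
grasp_force: 58.6
```

>>> {"fn": "send_rows", "kwargs": {
  "series": [
    [[0,-5,0],[0,0,0],5],
    [[0,-5,0],[0,0,0],5],
    [[0,-5,0],[0,0,0],5],
    [[0,-5,0],[0,0,0],5],
    [[0,-5,0],[0,0,0],5],
    [[0,-5,0],[0,0,0],5],
    [[0,-5,0],[0,0,0],5],
    [[0,0,0],[0,0,0],5]
  ]
}}

```text
clock: 59.0
position: [585.9, 278.7, 128.6]
ee_rot: [0.999, 0.04, 0.002, -0.0]
contact_force: [-1.8, -1.0, 7.3]
gripper_width: 11.9
grasp_force: 58.8
```

>>> {"fn": "send_rows", "kwargs": {
  "series": [
    [[0,-3,0],[0,0,0],5],
    [[0,-3,0],[0,0,0],5],
    [[0,-2,0],[0,0,0],5],
    [[0,0,0],[0,0,0],5],
    [[0,0,0],[0,0,0],5]
  ]
}}

```text
clock: 59.5
position: [585.2, 286.2, 128.6]
ee_rot: [0.999, 0.04, 0.002, -0.0]
contact_force: [-1.5, -0.7, 7.0]
gripper_width: 11.8
grasp_force: 58.8
```

It draws back well past its starting place, so it did not start at 0 and the earlier stop was home. I'll push it home again.

>>> {"fn": "send_rows", "kwargs": {
  "series": [
    [[0,5,0],[0,0,0],5],
    [[0,5,0],[0,0,0],5],
    [[0,5,0],[0,0,0],5],
    [[0,5,0],[0,0,0],5],
    [[0,4,0],[0,0,0],5],
    [[0,4,0],[0,0,0],5],
    [[0,4,0],[0,0,0],5],
    [[0,4,0],[0,0,0],5]
  ]
}}

```text
clock: 60.3
position: [588.1, 251.3, 128.6]
ee_rot: [0.999, 0.041, 0.002, -0.001]
contact_force: [-1.5, 1.1, 6.5]
gripper_width: 11.9
grasp_force: 58.8
```

>>> {"fn": "send_rows", "kwargs": {
  "series": [
    [[0,4,0],[0,0,0],5],
    [[0,4,0],[0,0,0],5],
    [[0,3,0],[0,0,0],5],
    [[0,3,0],[0,0,0],5],
    [[0,0,0],[0,0,0],5],
    [[0,0,0],[0,0,0],5],
    [[0,0,0],[0,0,0],5],
    [[0,0,0],[0,0,0],5]
  ]
}}

```text
clock: 61.1
position: [588.9, 243.7, 128.7]
ee_rot: [0.999, 0.041, 0.004, -0.006]
contact_force: [-7.5, 18.2, 5.7]
gripper_width: 11.9
grasp_force: 59.0
```

Home at the same stop (243.7). I'll release straight up and back away, without pulling back.

>>> {"fn": "send_rows", "kwargs": {
  "series": [
    [[0,-5,0],[0,0,0],5],
    [[0,-1,0],[0,0,0],5],
    [[0,0,0],[0,0,0],24],
    [[0,0,0],[0,0,0],24],
    [[0,0,0],[0,0,0],24],
    [[0,0,-30],[0,0,0],24],
    [[0,0,-45],[0,0,0],24],
    [[0,0,-45],[0,0,0],24]
  ]
}}

```text
clock: 61.9
position: [587.5, 241.4, 246.5]
ee_rot: [0.999, 0.04, -0.001, 0.001]
contact_force: [0.9, 0.5, 0.2]
gripper_width: 24.5
grasp_force: 0.0
```

>>> {"fn": "send_rows", "kwargs": {
  "series": [
    [[-40,0,0],[0,0,0],24],
    [[-40,0,0],[0,0,0],24],
    [[-40,0,0],[0,0,0],24],
    [[0,0,0],[0,0,0],24],
    [[0,0,0],[0,0,0],24],
    [[0,0,0],[0,0,0],24],
    [[0,0,0],[0,0,0],24]
  ]
}}

```text
clock: 62.6
position: [469.1, 232.8, 245.7]
ee_rot: [0.999, 0.04, -0.0, 0.0]
contact_force: [0.3, 0.2, 0.7]
gripper_width: 24.0
grasp_force: 0.0
```

```bash
python3 - <<'E'
from h import *
print(pose()[0].round(1))
a=cv2.imread("pics/tF.png").astype(int);b=get_image("top")[:,:,::-1].astype(int);sa=cv2.imread("pics/sF.png").astype(int);sb=get_image("scene")[:,:,::-1].astype(int)
def d(x,y,r): 
    s=np.s_[r[0]:r[1],r[2]:r[3]];return np.abs(x[s]-y[s]).max(2)>40
print("rack top diff",d(a,b,(155,235,350,460)).sum(),"rack scene",d(sa,sb,(195,265,215,320)).sum(),"lid scene",d(sa,sb,(130,210,345,425)).sum(),"bolt scene",d(sa,sb,(180,225,415,470)).sum())
E
```

```text
[469.1 232.8 245.7]
rack top diff 166 rack scene 0 lid scene 20 bolt scene 0
```

```bash
python3 -c "
from bench import job_done;print(job_done())"
```

```text
the job is handed in; nothing more can be done
None
```

The job is handed in, but the hand-in returned no verdict: the lid stands at about 60° by my measurement, the bolt is home at its stop, and all six bottles stand upright in the rack's wells.

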